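Load a purge cell and hold its bayonet cap at the vent position

TASK

Load the gas-purge cell: lay the amber filter squarely on the cell's raised square stage, then the green filter squarely on top of it, and lower the blue cap over the pile, bar in line with the two white marks, so that its lugs drop down through the notches and it sits fully in. Then turn the cap clockwise (seen from above) against the spring until its bar points at the two yellow marks, half way to the lock and well before the catch clicks, and finish while still gripping it and holding it there, because it springs back if let go. Leave the red filter and all the other things on the table where they are.

Things in the scene. Friction and masses are not known exactly. Their poses are not given: they have to be found in the camera images.
- cell: fixed dark round purge cell, foot disc 128 mm across, 10 mm high; origin: centre of its underside, z up. A round collar (radius 43.5 to 50 mm, up to z=25) carries a bright inward flange at z=19 to 25, open inside radius 35 mm, with two notches. The cap's lugs drop through these to the floor at z=10, then turn under the flange; anticlockwise is blocked. Alike after half a turn
- notch (a point): middle of the notch on the cell's +x side, at the flange's top (39 mm from the axis, z=25 mm); the other notch is on the -x side. Each is 29 mm wide (along the cell's y), with a white mark outside it
- vent (a point): one of the two yellow marks, on the foot disc 57 mm from the axis, 45 degrees clockwise (from above) of the white mark of notch; the other lies across from it. Red marks (lock) stand 85 degrees clockwise of the white ones
- stage (a point): centre of the top face of the cell's raised steel stage, a 34 x 34 mm square with sides along the cell's x and y, 38 mm above the table and 13 mm above the collar, on the cell's axis
- amber: loose square filter, 34 x 34 x 8 mm, 24-42 g, black frame with amber window on both faces. Origin: centre of its underside; sides along its x and y
- green: as the amber filter, but with a green window
- red: as the amber filter, but with a red window: not wanted, stays where it is
- cap: loose blue bayonet cap, 130-210 g, an upside-down cup. Origin: centre of its lower rim, z up. Skirt outer radius 32, inner 28.5 mm; top at z=55 (ceiling inside z=50). White stripes show its x. Two steel lugs at the lower rim on its +x and -x sides, 20 mm wide, 6 mm high, out to radius 40. Seated, its origin is 10 mm above the table (13 if lifted against the flange), with 2 mm of side play
- bar (a point): middle of the cap's aluminium grip bar, 68.5 mm above the cap's origin; the bar is 50 mm long (cap's x), 14 mm thick (y), and spans z=55 to 82 mm of the cap
- ring (a joint): sprung ring in the cell with two brass dogs that the lugs push clockwise; rad, 0 at rest, grows clockwise, stop at 1.45. The cap turns free for about 0.1 rad from the white marks, so ring = turn - 0.11: about 0.67 with the bar at the yellow marks (turn 0.785). Spring 0.04 N m at rest, 0.11 N m at the yellow marks; it turns the cap back when let go
- catch (a joint): lock catch, a sprung steel wedge in the collar wall at one red mark; m, 0 at rest. A lug starts to push it outward once the cap has turned about 67 degrees (1.17 rad) from the white marks, and it clicks in at 85. It must stay near 0
- mirror: bystander: black mirror mount on a square foot 50 x 50 mm, 84 mm high; origin centre of the underside
- post: bystander: black post holder with a steel post, 32 mm across, 76 mm high; origin centre of the underside
- lens: bystander: black lens tube, 31 mm across, 36 mm high; origin centre of the underside
- jar: bystander: small jar, 48 mm across, 55 mm high, white cap; origin centre of the underside
- driver: bystander: red-handled screwdriver lying flat, 160 mm long along its x; origin at its middle
Not all that is in view belongs to the job. There is more than one size of the cell; the job needs the smaller.

How it is judged:
By the outcome, as a careful person would: the job done as asked, in the order asked, and still so for the second after the job is handed in, while the arm keeps its last pose, push and grip.
It also fails if it takes over 72 s, if anything falls off the work surface, if the arm or the gripper's body presses on something with over 40 N, if the wrist force passes 120 N, or if a joint passes its speed limit or range.

ROBOT

A 6-joint arm with a two-finger parallel gripper is mounted at the origin on the work surface. World frame = base frame: x ahead of the robot, y to its left, z up, the work surface at z = 0. Lengths are in m, angles in rad, forces in N, time in s.
With the tool pointing down it reaches from about 0.25 to 0.775 m from the base axis. Payload 4 kg.
Tool frame: the origin (TCP) lies on the centre line of the jaws, within the pads' length; the fingertips stand 8 mm ahead of it and the grasp point (between the pads) lies 11 mm behind it; y points along the fingers, x is the direction in which the jaws open and shut, and the axes are right-handed (so a half turn about y gives the same grasp; the last joint's range is limited). The gripper opens to 94 mm and grips with 3 to 60 N. Pads are 16 mm wide; open, the fingers measure 119 mm over their backs; the gripper's body (75 mm by 177 mm) begins 78 mm behind the grasp point.
Start: joints at [1.013, 0.087, 1.371, -0, 1.684, -0.103], TCP at [0.242, 0.494, 0.214] pointing down, gripper open.
Joint ranges: [-3.1, 3.1], [-0.76, 2.03], [0.27, 2.55], [-1.08, 4.22], [0.17, 2.65], [-2.57, 2.57]. Speed limits (rad/s): [2.79, 2.79, 3.14, 3.14, 3.14, 3.14].

INTERFACE

Orientations are given as [roll, pitch, yaw] about the fixed x, y, z axes, in that order (R = Rz(yaw) Ry(pitch) Rx(roll)).
In Python, from bench import robot gives the robot as it stands.
- The arm moves only by the tool step_arm, never from a script. Its argument "commands" is a list of rows, each an object with "xyz": the shift along the world's x, y, z in m, a list of three; "twist": the turn, a rotation vector about the world's x, y, z in degrees, a list of three. In form: [{"xyz": [tx, ty, tz], "twist": [ax, ay, az]}, ...]. A call has 1 to 12 rows; each row is the pose to reach, as a shift and turn from the pose commanded when the call began; what a row does not reach only later rows make up. A row lasts 1/12 s, in which the tool goes at most 41.7 mm and 7.16 degrees, less where a joint would pass 70% of its speed; a pose out of reach is approached as far as the arm can. A call with a gripper value outside its range is refused whole. "fingers" is the closure in counts, from 0 (fully open) to 255 (shut), set as the call begins (left out, the last holds). The fingers move at their own pace and stop on an object; the grip force is fixed at half the most. Time passes only in rows, so rows that repeat a pose let the fingers close. It gives the time, the measured TCP pose, the force and the opening at its end, in the units of the state.
- robot.get_obs(): the state, without advancing time (a new reading comes with each control period).
- robot.snapshot(name): name is "scene" or "top" or "wrist"; returns (picture, depth): 400x640x3 uint8, red, green, blue; 400x640 float32, m along the optical axis (not along the pixel's ray), 0 where there is no reading.
- robot.camera_info(name): a dict with "fx", "fy", "cx", "cy" (pixels), "R" (3x3) and "t" (3): a world point X has camera coordinates R X + t. Camera axes: x right, y down, z forward; pixel columns grow to the right and rows downward; lengths in m; the calibration is good to about 2 mm. A picture is of the moment at which its call begins: read the wrist's pose just before it. camera_info takes no time and is no camera call; for the wrist camera it gives the pose at the moment of the call.
- robot.close_job(): hands the job in, once; it reports no verdict.
The state is a dict: "time": time; "joint_positions": joint angles; "qvel": joint speeds; "joint_torque": joint torques, N m; "tool_pos": TCP position; "ee_rot": TCP orientation; "wrist_force": force on the tool from outside, world axes, zero at the start; "wrist_torque": the same for the moment, N m; "width": finger opening in m.
Only numpy, scipy, OpenCV 4.12 (cv2) and the standard library are available. Lean on these libraries where they do the work, as an engineer would, in place of code of your own. Each camera call takes 0.05 s, during which the arm holds its last target.

## Working session

There is one attempt and no reset: what is moved stays moved. The work goes in short steps, Python scripts to look and compute and a tool call to move; the robot and the scene stay as the last step left them, time stands still between calls to the robot, and variables do not carry over. Pictures are saved under pics/ and viewed, and the job is handed in when it is done.

Besides the shell and the picture viewer there is one more tool, called after "Emit:" as name(argument=value, ...), one argument or row to a line, values as JSON. step_arm: Moves the arm, as the interface text tells. Its arguments: {"type":"object","properties":{"commands":{"type":"array"},"fingers":{"type":"number"}},"required":["commands"]}

```bash
ls; mkdir -p pics; python3 - <<'E'
from bench import robot
import cv2,numpy as np
o=robot.get_obs()
print({k:np.round(v,3).tolist() for k,v in o.items()})
for n in ["scene","top"]:
    p,d=robot.snapshot(n); cv2.imwrite(f"pics/{n}0.png",p[:,:,::-1]); np.savez(f"{n}0.npz",p=p,d=d)
    c=robot.camera_info(n); print(n,{k:np.round(v,3).tolist() for k,v in c.items()})
E
```

```text
pics
{'time': 0.0, 'joint_positions': [1.013, 0.088, 1.372, 0.0, 1.684, -0.103], 'qvel': [0.0, -0.0, 0.002, 0.002, -0.002, 0.0], 'joint_torque': [0.0, -34.017, -30.243, 0.072, 0.033, -0.0], 'tool_pos': [0.241, 0.494, 0.212], 'ee_rot': [-1.571, 0.002, 1.116], 'wrist_force': [0.497, 0.832, 0.159], 'wrist_torque': [-0.012, -0.018, 0.022], 'width': 0.094}
scene {'fx': 365.386, 'fy': 365.386, 'cx': 318.771, 'cy': 195.477, 'R': [[0.779, 0.628, -0.007], [0.413, -0.52, -0.748], [-0.473, 0.579, -0.664]], 't': [-0.424, -0.172, 1.223]}
top {'fx': 409.961, 'fy': 409.961, 'cx': 318.858, 'cy': 198.617, 'R': [[0.012, -1.0, 0.014], [-0.988, -0.014, -0.157], [0.157, -0.011, -0.988]], 't': [-0.024, 0.566, 0.97]}
```

View pics/scene0.png

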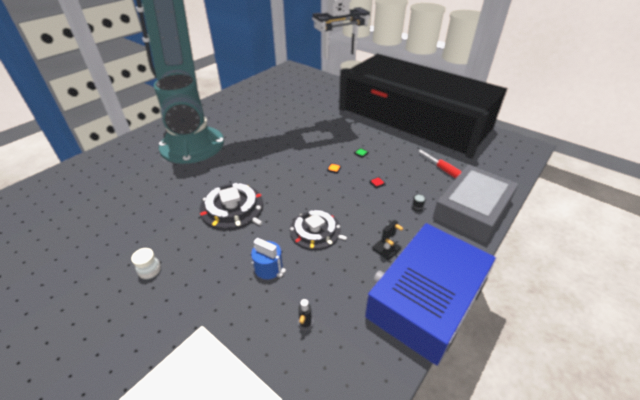

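View pics/top0.png

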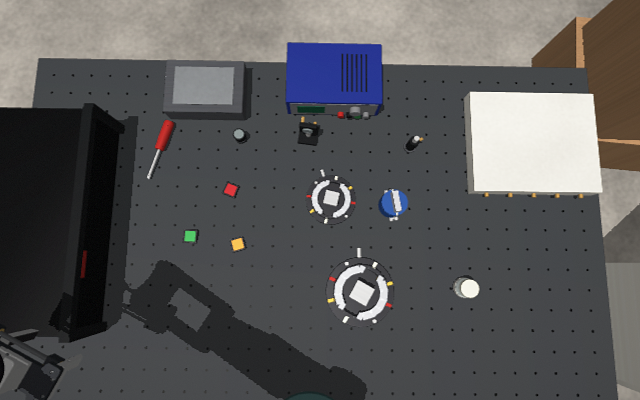

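```bash
cat > h.py <<'E'
import numpy as np,cv2
def ray2plane(c,u,v,z):
    R=np.array(c["R"]);t=np.array(c["t"])
    d=R.T@np.array([(u-c["cx"])/c["fx"],(v-c["cy"])/c["fy"],1]); o=-R.T@t
    return (o+d*(z-o[2])/d[2])
def depthpt(c,u,v,dd):
    R=np.array(c["R"]);t=np.array(c["t"])
    p=np.array([(u-c["cx"])/c["fx"]*dd,(v-c["cy"])/c["fy"]*dd,dd]); return R.T@(p-t)
E
python3 - <<'E'
from bench import robot
from h import *
c=robot.camera_info("top"); d=np.load("top0.npz")["d"]
for n,u,v in [("cell",331,199),("amber",238,244),("green",190,237),("red",231,190),("cap",394,203),("big",361,292),("mirror",309,132),("post",413,143),("lens",239,135),("jar",467,288),("bluebox",334,110)]:
    print(n,depthpt(c,u,v,d[v,u]).round(3))
p=cv2.imread("pics/top0.png")
cv2.imwrite("pics/crop0.png",cv2.resize(p[120:330,140:440],None,fx=2.6,fy=2.6,interpolation=cv2.INTER_CUBIC))
E
```

```text
cell [ 0.567 -0.047  0.039]
amber [0.454 0.184 0.01 ]
green [0.47  0.307 0.005]
red [0.592 0.209 0.006]
cap [ 0.553 -0.196  0.08 ]
big [ 0.342 -0.12   0.049]
mirror [0.733 0.01  0.057]
post [ 0.71  -0.252  0.054]
lens [0.729 0.189 0.035]
jar [ 0.354 -0.372  0.055]
bluebox [ 0.8   -0.053  0.037]
```

View pics/crop0.png

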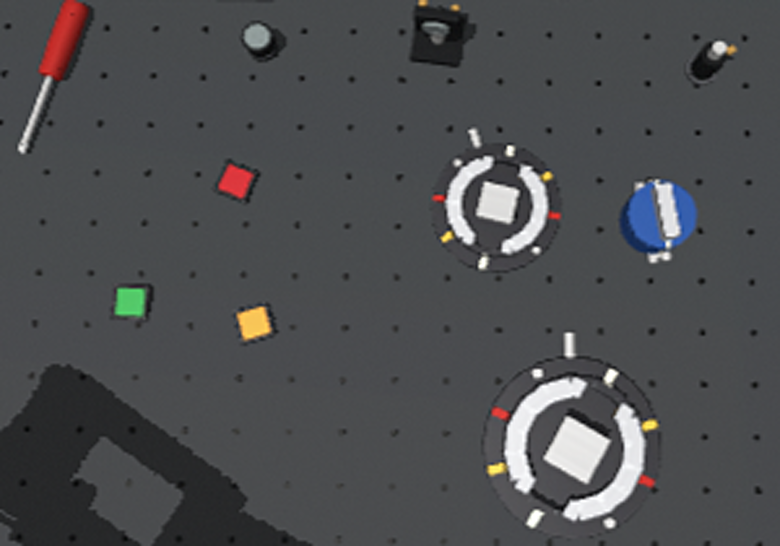

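Emit:
step_arm(
  commands=[
    {"xyz":[0.04,-0.02,0.02],"twist":[0,0,0]},
    {"xyz":[0.07,-0.045,0.02],"twist":[0,0,0]},
    {"xyz":[0.1,-0.07,0.02],"twist":[0,0,0]},
    {"xyz":[0.13,-0.1,0.02],"twist":[0,0,0]},
    {"xyz":[0.16,-0.13,0.02],"twist":[0,0,0]},
    {"xyz":[0.18,-0.16,0.02],"twist":[0,0,0]},
    {"xyz":[0.2,-0.19,0.02],"twist":[0,0,0]},
    {"xyz":[0.21,-0.22,0.02],"twist":[0,0,0]},
    {"xyz":[0.21,-0.22,0.02],"twist":[0,0,0]},
    {"xyz":[0.21,-0.22,0.02],"twist":[0,0,0]},
  ],
)

```text
time: 0.93
tool_pos: [0.452, 0.2728, 0.233]
ee_rot: [-1.57, 0.0, 1.113]
wrist_force: [-0.9, 0.6, 0.7]
width: 0.0938
```

```bash
cat > snap.py <<'E'
import sys
from bench import robot
from h import *
n=sys.argv[1]
o=robot.get_obs(); c=robot.camera_info("wrist")
p,d=robot.snapshot("wrist"); cv2.imwrite(f"pics/{n}.png",p[:,:,::-1])
np.savez(n+".npz",p=p,d=d,**{k:np.array(v) for k,v in c.items()})
print({k:np.round(v,4).tolist() for k,v in o.items() if k not in("joint_torque","qvel")})
print({k:np.round(v,3).tolist() for k,v in c.items()}, "campos",(-np.array(c["R"]).T@np.array(c["t"])).round(3))
E
python3 snap.py w1
```

```text
{'time': 0.9333, 'joint_positions': [0.4353, 0.0356, 1.3867, 0.0005, 1.7202, -0.6773], 'tool_pos': [0.452, 0.2728, 0.233], 'ee_rot': [-1.5698, 0.0004, 1.1127], 'wrist_force': [-0.9097, 0.6184, 0.7028], 'wrist_torque': [0.0301, 0.0051, -0.0352], 'width': 0.0938}
{'fx': 287.311, 'fy': 287.311, 'cx': 314.145, 'cy': 194.569, 'R': [[0.443, 0.897, -0.001], [0.868, -0.428, 0.253], [0.226, -0.113, -0.967]], 't': [-0.446, -0.306, 0.338]} campos [0.387 0.307 0.404]
```

View pics/w1.png

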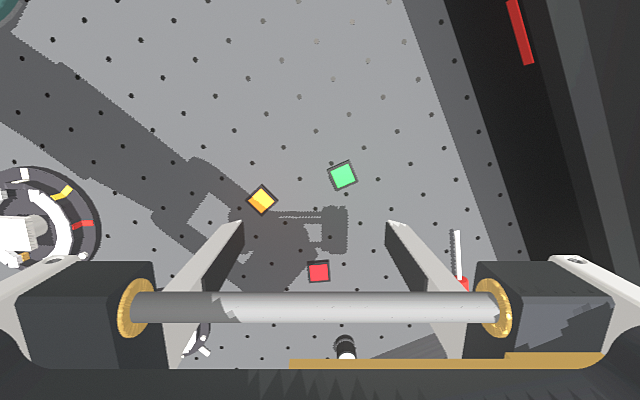

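```bash
cat > filt.py <<'E'
import sys
from h import *
n=sys.argv[1]
zt=float(sys.argv[2]) if len(sys.argv)>2 else .008
if n=="top0":
    from bench import robot
    c=robot.camera_info("top"); z=np.load("top0.npz")
else:
    z=np.load(n+".npz"); c={k:z[k] for k in("fx","fy","cx","cy","R","t")}
hsv=cv2.cvtColor(z["p"],cv2.COLOR_RGB2HSV)
for nm,lo,hi in [("amber",14,28),("green",45,80),("red",-4,6)]:
    H=hsv[...,0].astype(int); H=np.where(H>170,H-180,H)
    m=((H>=lo)&(H<=hi)&(hsv[...,1]>110)&(hsv[...,2]>100)).astype(np.uint8)
    k,l,s,ce=cv2.connectedComponentsWithStats(m)
    for i in range(1,k):
        if s[i,4]<60: continue
        v,u=np.nonzero(l==i)
        P=np.array([ray2plane(c,a,b,zt)[:2] for a,b in zip(u,v)])
        r=cv2.minAreaRect((P*1000).astype(np.float32))
        print(nm,s[i,4],ce[i].round(1),"mean",(P.mean(0)*1000).round(1),"rect",np.round(r[0],1),np.round(r[1],1),round(r[2],1))
E
python3 filt.py w1; python3 filt.py top0
```

```text
amber 69 [ 57.9 196. ] mean [319.3 -68.6] rect [319.4 -69.1] [20.8  8.5] 77.4
amber 115 [256.8 204.2] mean [455.6 180.2] rect [454.6 183.6] [26.9 16.9] 15.9
amber 60 [ 24.9 255.8] mean [ 371.6 -173.6] rect [ 372.4 -173.8] [12.6 14.3] 71.3
amber 1006 [130.8 308.3] mean [518.3 -84.1] rect [520.1 -79.9] [ 48.9 116.4] 46.9
amber 951 [497.1 308. ] mean [775.4 438.4] rect [773.8 435.2] [ 47.7 116. ] 80.3
amber 3716 [461.4 361.9] mean [849.  353.3] rect [833.8 330.9] [525.4  32.6] 63.8
green 362 [342.5 175.6] mean [472.3 308.3] rect [472.3 308.3] [27.  26.8] 88.1
red 757 [519.6  31.5] mean [405.1 581.5] rect [405.7 581.5] [13.2 81.3] 89.9
red 133 [ 81.9 223.7] mean [368.3 -64.1] rect [368.1 -64.5] [34.5 11.1] 76.5
red 295 [318.3 272.2] mean [592.4 211.8] rect [592.5 211.7] [28.1 27.2] 68.7
red 86 [464.6 282.6] mean [708.6 406.9] rect [710.2 408.1] [27.9 11.3] 15.9
amber 438 [580.1  41. ] mean [1023.1 -732.6] rect [1019.4 -742. ] [ 41.9 151. ] 85.0
amber 172 [620.5 141.2] mean [ 738.1 -815.4] rect [ 737.  -810.3] [109.8  14.1] 87.9
amber 125 [237.1 243.8] mean [454.2 186.8] rect [454.2 186.6] [27.7 27.8] 16.3
green 111 [189.7 235.6] mean [473.2 306.9] rect [473.1 306.9] [26.8 25.6] 85.5
red 287 [163.5 134.2] mean [737.2 391.4] rect [737.1 392. ] [26.4 81.6] 72.2
red 119 [230.2 189.3] mean [593.2 210.5] rect [593.1 210.5] [28.2 27.7] 68.9
```

Emit:
step_arm(
  commands=[
    {"xyz":[0,-0.02,-0.01],"twist":[0,0,6]},
    {"xyz":[0,-0.04,-0.03],"twist":[0,0,13]},
    {"xyz":[0,-0.06,-0.05],"twist":[0,0,20]},
    {"xyz":[0.002,-0.075,-0.08],"twist":[0,0,27]},
    {"xyz":[0.002,-0.083,-0.11],"twist":[0,0,34]},
    {"xyz":[0.002,-0.087,-0.13],"twist":[0,0,40]},
    {"xyz":[0.002,-0.087,-0.13],"twist":[0,0,42.4]},
    {"xyz":[0.002,-0.087,-0.13],"twist":[0,0,42.4]},
    {"xyz":[0.002,-0.087,-0.13],"twist":[0,0,42.4]},
  ],
)

```text
time: 1.73
tool_pos: [0.4533, 0.1885, 0.1036]
ee_rot: [-1.571, -0.001, 1.857]
wrist_force: [-0.3, 0.7, 0.8]
width: 0.0939
```

```bash
python3 snap.py w2; python3 filt.py w2
```

```text
{'time': 1.7333, 'joint_positions': [0.2781, 0.0044, 1.6772, 0.0006, 1.4598, -1.5788], 'tool_pos': [0.4533, 0.1885, 0.1036], 'ee_rot': [-1.5709, -0.0006, 1.8569], 'wrist_force': [-0.2741, 0.6577, 0.7872], 'wrist_torque': [0.1066, 0.0415, -0.0017], 'width': 0.0939}
{'fx': 287.311, 'fy': 287.311, 'cx': 314.145, 'cy': 194.569, 'R': [[-0.282, 0.96, 0.0], [0.928, 0.272, 0.254], [0.243, 0.072, -0.967]], 't': [-0.054, -0.471, 0.16]} campos [0.383 0.169 0.275]
amber 581 [313.7 198.9] mean [454.6 189.4] rect [453.2 187.8] [25.9 26.2] 16.4
amber 80 [ 95.6 232.4] mean [548.7  -8.7] rect [548.7  -8.6] [ 6.5 14.8] 42.2
amber 939 [131.7 308.3] mean [626.4  36.7] rect [625.5  38.5] [33.3 78.3] 89.5
amber 965 [497.3 308.4] mean [516.3 412.5] rect [516.4 409.6] [77.9 32.2] 33.0
amber 3717 [461.4 361.9] mean [591.3 403.5] rect [593.9 385.6] [ 22.  354.3] 16.3
green 193 [428.8 241.3] mean [464.4 312.5] rect [466.3 309. ] [24.8 14.2] 86.9
red 467 [49.5 19.8] mean [368.5 -63.4] rect [368.5 -63.5] [33.8 11. ] 76.1
red 254 [297.2 327.4] mean [599.2 213. ] rect [602.1 213.2] [16.8 33.7] 16.3
```

View pics/w2.png

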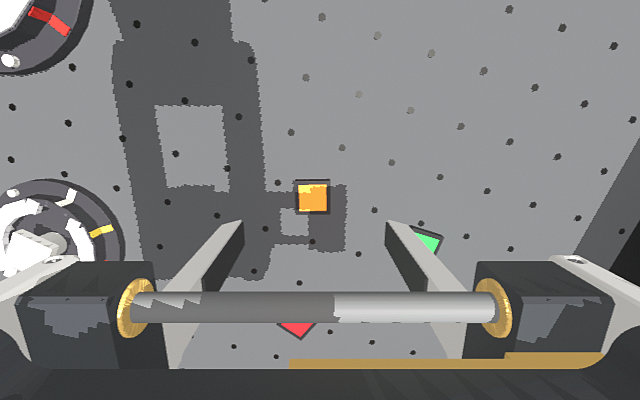

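Emit:
step_arm(
  commands=[
    {"xyz":[0,-0.001,-0.03],"twist":[0,0,0]},
    {"xyz":[0,-0.001,-0.06],"twist":[0,0,0]},
    {"xyz":[0,-0.001,-0.08],"twist":[0,0,0]},
    {"xyz":[0,-0.001,-0.093],"twist":[0,0,0]},
    {"xyz":[0,-0.001,-0.093],"twist":[0,0,0]},
  ],
)

```text
time: 2.2
tool_pos: [0.4534, 0.1869, 0.0097]
ee_rot: [-1.57, -0.0, 1.856]
wrist_force: [0.6, -0.5, -0.3]
width: 0.0938
```

Emit:
step_arm(
  commands=[
    {"xyz":[0,0,0],"twist":[0,0,0]},
    {"xyz":[0,0,0],"twist":[0,0,0]},
    {"xyz":[0,0,0],"twist":[0,0,0]},
    {"xyz":[0,0,0],"twist":[0,0,0]},
    {"xyz":[0,0,0],"twist":[0,0,0]},
    {"xyz":[0,0,0],"twist":[0,0,0]},
    {"xyz":[0,0,0],"twist":[0,0,0]},
    {"xyz":[0,0,0],"twist":[0,0,0]},
  ],
  fingers=255,
)

```text
time: 2.87
tool_pos: [0.4536, 0.1861, 0.0106]
ee_rot: [-1.571, -0.0, 1.856]
wrist_force: [0.4, 0.0, 0.2]
width: 0.044
```

Emit:
step_arm(
  commands=[
    {"xyz":[0,0,0],"twist":[0,0,0]},
    {"xyz":[0,0,0],"twist":[0,0,0]},
    {"xyz":[0,0,0],"twist":[0,0,0]},
    {"xyz":[0,0,0],"twist":[0,0,0]},
  ],
)

```text
time: 3.2
tool_pos: [0.4536, 0.1861, 0.0105]
ee_rot: [-1.571, -0.0, 1.856]
wrist_force: [0.3, -0.8, 0.1]
width: 0.0335
```

Emit:
step_arm(
  commands=[
    {"xyz":[0,0,0.03],"twist":[0,0,0]},
    {"xyz":[0,0,0.06],"twist":[0,0,0]},
    {"xyz":[0.015,-0.02,0.09],"twist":[0,0,-4]},
    {"xyz":[0.03,-0.05,0.115],"twist":[0,0,-8]},
    {"xyz":[0.05,-0.08,0.14],"twist":[0,0,-12]},
    {"xyz":[0.07,-0.11,0.16],"twist":[0,0,-16]},
    {"xyz":[0.09,-0.14,0.18],"twist":[0,0,-20]},
    {"xyz":[0.11,-0.17,0.19],"twist":[0,0,-24]},
    {"xyz":[0.13,-0.205,0.19],"twist":[0,0,-28]},
    {"xyz":[0.148,-0.235,0.19],"twist":[0,0,-29.8]},
    {"xyz":[0.152,-0.243,0.19],"twist":[0,0,-29.8]},
    {"xyz":[0.152,-0.243,0.19],"twist":[0,0,-29.8]},
  ],
)

```text
time: 4.2
tool_pos: [0.6061, -0.0594, 0.1992]
ee_rot: [-1.569, 0.0, 1.332]
wrist_force: [-0.3, 0.4, -0.7]
width: 0.0332
```

Emit:
step_arm(
  commands=[
    {"xyz":[0,0,0],"twist":[0,0,0]},
    {"xyz":[0,0,0],"twist":[0,0,0]},
  ],
)

```text
time: 4.37
tool_pos: [0.605, -0.0555, 0.2003]
ee_rot: [-1.57, -0.001, 1.337]
wrist_force: [-0.1, 0.7, -0.7]
width: 0.0333
```

```bash
python3 snap.py w3; python3 -c "
import cv2;p=cv2.imread('pics/w3.png');cv2.imwrite('pics/w3b.png',cv2.resize(p[60:280,180:450],None,fx=2.7,fy=2.7,interpolation=cv2.INTER_CUBIC))"
```

```text
{'time': 4.3667, 'joint_positions': [-0.1852, 0.2192, 1.247, 0.0008, 1.6765, -1.5226], 'tool_pos': [0.605, -0.0555, 0.2003], 'ee_rot': [-1.5697, -0.0008, 1.3374], 'wrist_force': [-0.0742, 0.7098, -0.7321], 'wrist_torque': [0.0587, 0.0082, 0.0479], 'width': 0.0333}
{'fx': 287.311, 'fy': 287.311, 'cx': 314.145, 'cy': 194.569, 'R': [[0.232, 0.973, 0.0], [0.941, -0.224, 0.253], [0.246, -0.059, -0.968]], 't': [-0.088, -0.605, 0.226]} campos [ 0.534 -0.037  0.371]
```

View pics/w3b.png

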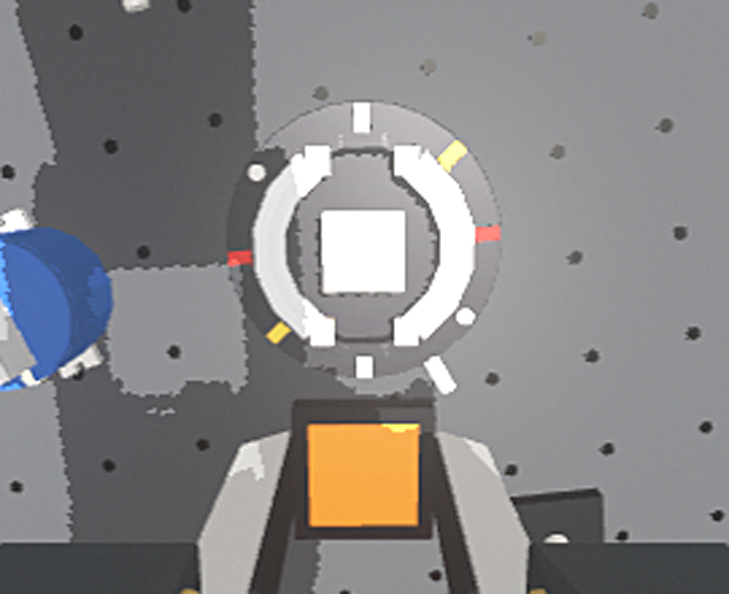

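```bash
cat > cell.py <<'E'
import sys
from h import *
n=sys.argv[1]; z=np.load(n+".npz"); c={k:z[k] for k in("fx","fy","cx","cy","R","t")}
def rect(m,zz,lbl):
    v,u=np.nonzero(m)
    # subpixel-ish: contour polygon of blown mask
    P=np.array([ray2plane(c,a,b,zz)[:2] for a,b in zip(u,v)])*1000
    r=cv2.minAreaRect(P.astype(np.float32)); print(lbl,len(u),"px",(u.mean().round(1),v.mean().round(1)),"mean",P.mean(0).round(1),"rect",np.round(r[0],1),np.round(r[1],1),round(r[2],1)); return P.mean(0)
def comp(mask,u,v):
    k,l=cv2.connectedComponents(mask.astype(np.uint8),connectivity=4); assert l[v,u]>0,(u,v); return l==l[v,u]
E
python3 - <<'E'
import sys; sys.argv=["x","w3"]
exec(open("cell.py").read())
p=z["p"].astype(int); d=z["d"]
W=p.min(2)>200
t=lambda x,y:(int(180+x/2.7),int(60+y/2.7))
s=rect(comp(W,*t(362,250)),.038,"stage")
a=rect(comp(W,*t(362,117)),.010,"m1"); b=rect(comp(W,*t(364,367)),.010,"m2")
print("axis mid",(a+b)/2, "yaw",np.degrees(np.arctan2(*(b-a)[::-1])))
hsv=cv2.cvtColor(z["p"],cv2.COLOR_RGB2HSV)
A=(hsv[...,0]>10)&(hsv[...,0]<30)&(hsv[...,1]>100)
rect(comp(A,*t(362,480)),.2003-.0025,"amber")
for x,y in [(453,155),(278,332)]: rect(comp((hsv[...,0]>18)&(hsv[...,0]<40)&(hsv[...,1]>80),*t(x,y)),.010,"yel")
# depth check
u,v=t(362,250); print(depthpt(c,u,v,d[v,u]).round(4)); u,v=t(362,480); print(depthpt(c,u,v,d[v,u]).round(4))
E
```

```text
stage 919 px (np.float64(314.2), np.float64(152.4)) mean [569.9 -45.8] rect [570.1 -45.9] [34.9 33.3] 76.6
m1 66 px (np.float64(313.5), np.float64(103.0)) mean [515.2 -33.6] rect [515.2 -33.6] [ 6.  11.4] 76.6
m2 48 px (np.float64(314.5), np.float64(195.5)) mean [627.2 -59. ] rect [627.2 -59. ] [6.5 9.4] 76.6
axis mid [571.21129526 -46.27752813] yaw -12.788340402186355
amber 1542 px (np.float64(313.8), np.float64(235.7)) mean [605.  -54.4] rect [605.  -54.3] [26.9 25.8] 76.6Traceback (most recent call last):
  File "<stdin>", line 12, in <module>
  File "<string>", line 10, in comp
AssertionError: (347, 117)
```

Emit:
step_arm(
  commands=[
    {"xyz":[-0.015,0.004,-0.02],"twist":[0,0,0]},
    {"xyz":[-0.03,0.0075,-0.05],"twist":[0,0,0]},
    {"xyz":[-0.035,0.0085,-0.08],"twist":[0,0,0]},
    {"xyz":[-0.035,0.0085,-0.11],"twist":[0,0,0]},
    {"xyz":[-0.035,0.0085,-0.13],"twist":[0,0,0]},
    {"xyz":[-0.035,0.0085,-0.14],"twist":[0,0,0]},
    {"xyz":[-0.035,0.0085,-0.14],"twist":[0,0,0]},
    {"xyz":[-0.035,0.0085,-0.14],"twist":[0,0,0]},
  ],
)

```text
time: 5.08
tool_pos: [0.5707, -0.0475, 0.0612]
ee_rot: [-1.571, -0.0, 1.337]
wrist_force: [0.3, -0.2, 0.2]
width: 0.0334
```

```bash
python3 snap.py w4; python3 -c "
import cv2;p=cv2.imread('pics/w4.png');cv2.imwrite('pics/w4b.png',cv2.resize(p[60:300,180:450],None,fx=2.5,fy=2.5,interpolation=cv2.INTER_CUBIC))"
```

```text
{'time': 5.0833, 'joint_positions': [-0.1822, 0.2145, 1.534, 0.0002, 1.3925, -1.5196], 'tool_pos': [0.5707, -0.0475, 0.0612], 'ee_rot': [-1.5714, -0.0002, 1.3373], 'wrist_force': [0.3083, -0.1813, 0.1653], 'wrist_torque': [-0.0452, -0.023, 0.0076], 'width': 0.0334}
{'fx': 287.311, 'fy': 287.311, 'cx': 314.145, 'cy': 194.569, 'R': [[0.232, 0.973, -0.0], [0.941, -0.224, 0.254], [0.247, -0.059, -0.967]], 't': [-0.087, -0.536, 0.099]} campos [ 0.5   -0.029  0.232]
```

View pics/w4b.png

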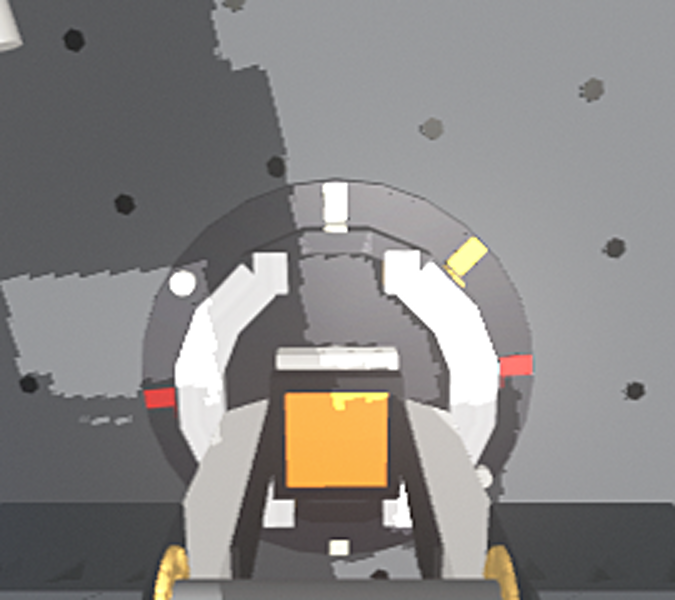

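```bash
python3 - <<'E'
import sys; sys.argv=["x","w4"]
exec(open("cell.py").read())
d=z["d"]
for y in range(335,400,4):
    v=60+y/2.5; u=180+337/2.5
    vv,uu=int(v),int(u); print(y,z["p"][vv,uu],depthpt(c,uu,vv,d[vv,uu]).round(4))
hsv=cv2.cvtColor(z["p"],cv2.COLOR_RGB2HSV)
A=(hsv[...,0]>10)&(hsv[...,0]<30)&(hsv[...,1]>100)
rect(comp(A,int(180+336/2.5),int(60+440/2.5)),.0612-.0025,"amber")
E
```

```text
335 [143 138 138] [ 0.5559 -0.0429  0.0098]
339 [143 138 140] [ 0.5569 -0.0431  0.0092]
343 [132 128 131] [ 0.5584 -0.0434  0.0098]
347 [193 189 186] [ 0.5586 -0.0435  0.0117]
351 [226 223 219] [ 0.5538 -0.0423  0.035 ]
355 [255 255 255] [ 0.5545 -0.0425  0.0377]
359 [255 255 255] [ 0.5555 -0.0427  0.0367]
363 [255 255 254] [ 0.5566 -0.043   0.0378]
367 [242 239 235] [ 0.5574 -0.0432  0.0377]
371 [83 76 75] [ 0.554  -0.0424  0.0534]
375 [85 79 77] [ 0.554  -0.0424  0.0577]
379 [94 86 87] [ 0.5545 -0.0425  0.0581]
383 [93 86 84] [ 0.5556 -0.0427  0.0588]
387 [81 74 73] [ 0.5564 -0.0429  0.0583]
391 [80 77 99] [ 0.558  -0.0433  0.0577]
395 [255 255 131] [ 0.5589 -0.0435  0.0589]
399 [255 255 131] [ 0.5596 -0.0437  0.0587]
amber 1490 px (np.float64(313.6), np.float64(236.3)) mean [571.1 -46.7] rect [570.8 -46.4] [26.4 25.8] 76.6
```

Emit:
step_arm(
  commands=[
    {"xyz":[0,0,-0.005],"twist":[0,0,0]},
    {"xyz":[0,0,-0.009],"twist":[0,0,0]},
    {"xyz":[0,0,-0.0115],"twist":[0,0,0]},
    {"xyz":[0,0,-0.0125],"twist":[0,0,0]},
    {"xyz":[0,0,-0.0125],"twist":[0,0,0]},
    {"xyz":[0,0,-0.0125],"twist":[0,0,0]},
  ],
)

```text
time: 5.63
tool_pos: [0.5708, -0.0485, 0.0485]
ee_rot: [-1.571, -0.0, 1.336]
wrist_force: [-0.5, -0.5, 1.9]
width: 0.0336
```

Emit:
step_arm(
  commands=[
    {"xyz":[0,0,0],"twist":[0,0,0]},
    {"xyz":[0,0,0],"twist":[0,0,0]},
    {"xyz":[0,0,0],"twist":[0,0,0]},
    {"xyz":[0,0,0],"twist":[0,0,0]},
    {"xyz":[0,0,0],"twist":[0,0,0]},
    {"xyz":[0,0,0.005],"twist":[0,0,0]},
    {"xyz":[0,0,0.025],"twist":[0,0,0]},
    {"xyz":[0,0,0.06],"twist":[0,0,0]},
    {"xyz":[0.01,0,0.1],"twist":[0,0,0]},
    {"xyz":[0.02,0,0.12],"twist":[0,0,0]},
    {"xyz":[0.02,0,0.12],"twist":[0,0,0]},
    {"xyz":[0.02,0,0.12],"twist":[0,0,0]},
  ],
  fingers=0,
)

```text
time: 6.63
tool_pos: [0.5917, -0.0486, 0.17]
ee_rot: [-1.575, -0.0, 1.336]
wrist_force: [-0.1, -0.3, -0.2]
width: 0.0941
```

```bash
python3 snap.py w5; python3 -c "
import cv2;p=cv2.imread('pics/w5.png');cv2.imwrite('pics/w5b.png',cv2.resize(p[60:300,180:450],None,fx=2.5,fy=2.5,interpolation=cv2.INTER_CUBIC))"
```

```text
{'time': 6.6333, 'joint_positions': [-0.1774, 0.1933, 1.3374, 0.0001, 1.607, -1.5134], 'tool_pos': [0.5917, -0.0486, 0.17], 'ee_rot': [-1.5747, -0.0003, 1.336], 'wrist_force': [-0.1351, -0.2708, -0.1905], 'wrist_torque': [-0.0005, 0.0467, -0.0224], 'width': 0.0941}
{'fx': 287.311, 'fy': 287.311, 'cx': 314.145, 'cy': 194.569, 'R': [[0.233, 0.972, -0.0], [0.94, -0.225, 0.257], [0.25, -0.06, -0.966]], 't': [-0.092, -0.583, 0.197]} campos [ 0.52  -0.03   0.341]
```

View pics/w5b.png

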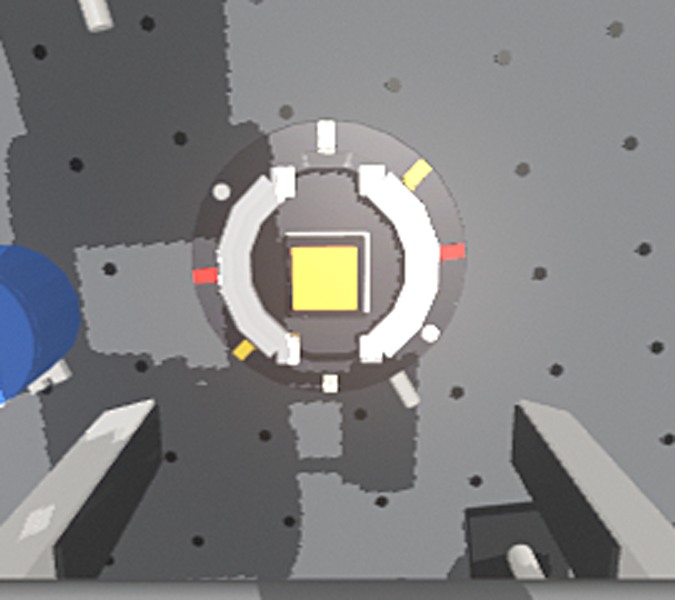

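```bash
cat > edges.py <<'E'
import sys
exec(open("cell.py").read())
# project into cell frame ortho image at several heights
def ortho(zz,cx,cy,yaw,half=.03,s=.00025):
    n=int(2*half/s); g=(np.arange(n)-n/2+.5)*s
    X,Y=np.meshgrid(g,g); ca,sa=np.cos(yaw),np.sin(yaw)
    W=np.stack([cx+ca*X-sa*Y,cy+sa*X+ca*Y,np.full_like(X,zz)],-1)
    C=W@c["R"].T+c["t"]; u=c["fx"]*C[...,0]/C[...,2]+c["cx"]; v=c["fy"]*C[...,1]/C[...,2]+c["cy"]
    return cv2.remap(z["p"],u.astype(np.float32),v.astype(np.float32),cv2.INTER_LINEAR)
E
cat > o5.py <<'E'
exec(open("edges.py").read())
yaw=np.radians(float(sys.argv[2])); zs=[float(a) for a in sys.argv[5:]]
ims=[cv2.resize(ortho(zz,float(sys.argv[3]),float(sys.argv[4]),yaw),None,fx=1.5,fy=1.5) for zz in zs]
for im in ims:
    h=im.shape[0]; 
    for k in range(-30,31,5):
        q=int(h/2+k*6); L=14 if k%10==0 else 6
        im[:L,q:q+1]=(255,0,255); im[q:q+1,:L]=(255,0,255)
    t=17*6; cv2.rectangle(im,(h//2-t,h//2-t),(h//2+t,h//2+t),(0,255,255),1)
cv2.imwrite(f"pics/o_{n}.png",np.hstack(ims)[:,:,::-1])
E
python3 o5.py w5 -13.2 .5703 -.0458 .038 .046
```

```text
(no output)
```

View pics/o_w5.png

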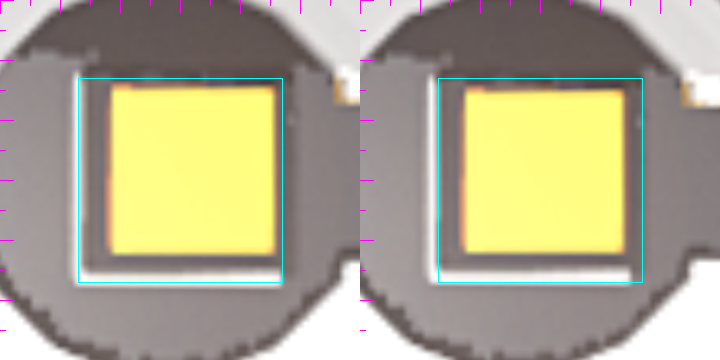

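Emit:
step_arm(
  commands=[
    {"xyz":[-0.01,0,-0.03],"twist":[0,0,0]},
    {"xyz":[-0.02,0,-0.06],"twist":[0,0,0]},
    {"xyz":[-0.02,0,-0.09],"twist":[0,0,0]},
    {"xyz":[-0.02,0,-0.11],"twist":[0,0,0]},
    {"xyz":[-0.02,0,-0.12],"twist":[0,0,0]},
    {"xyz":[-0.02,0,-0.12],"twist":[0,0,0]},
  ],
)

```text
time: 7.18
tool_pos: [0.5667, -0.0478, 0.0429]
ee_rot: [-1.561, 0.0, 1.336]
wrist_force: [-0.3, -0.8, -0.7]
width: 0.0938
```

Emit:
step_arm(
  commands=[
    {"xyz":[0,0,0],"twist":[0,0,0]},
    {"xyz":[0,0,0],"twist":[0,0,0]},
    {"xyz":[0,0,0],"twist":[0,0,0]},
    {"xyz":[0,0,0],"twist":[0,0,0]},
    {"xyz":[0,0,0],"twist":[0,0,0]},
    {"xyz":[0,0,0],"twist":[0,0,0]},
    {"xyz":[0,0,0],"twist":[0,0,0]},
    {"xyz":[0,0,0],"twist":[0,0,0]},
    {"xyz":[0,0,0],"twist":[0,0,0]},
    {"xyz":[0,0,0],"twist":[0,0,0]},
    {"xyz":[0,0,0],"twist":[0,0,0]},
    {"xyz":[0,0,0],"twist":[0,0,0]},
  ],
  fingers=255,
)

```text
time: 8.18
tool_pos: [0.5706, -0.0484, 0.048]
ee_rot: [-1.571, -0.0, 1.336]
wrist_force: [-0.2, 0.4, 0.0]
width: 0.0334
```

Emit:
step_arm(
  commands=[
    {"xyz":[0,0,0.003],"twist":[0,0,0]},
    {"xyz":[-0.0004,0.0018,0.003],"twist":[0,0,0]},
    {"xyz":[-0.0004,0.0018,0.003],"twist":[0,0,0]},
    {"xyz":[-0.0004,0.0018,0.002],"twist":[0,0,0]},
    {"xyz":[-0.0004,0.0018,0.0],"twist":[0,0,0]},
    {"xyz":[-0.0004,0.0018,0.0],"twist":[0,0,0]},
    {"xyz":[-0.0004,0.0018,0.0],"twist":[0,0,0]},
    {"xyz":[-0.0004,0.0018,0.0],"twist":[0,0,0]},
    {"xyz":[-0.0004,0.0018,0.0],"twist":[0,0,0]},
  ],
)

```text
time: 8.93
tool_pos: [0.5703, -0.0466, 0.048]
ee_rot: [-1.571, -0.0, 1.336]
wrist_force: [1.0, 0.1, 0.8]
width: 0.0337
```

```bash
python3 snap.py w6;python3 filt.py w6 .046|grep amber
```

```text
{'time': 8.9333, 'joint_positions': [-0.1807, 0.225, 1.5493, 0.0001, 1.3672, -1.5166], 'tool_pos': [0.5703, -0.0466, 0.048], 'ee_rot': [-1.5709, -0.0001, 1.3359], 'wrist_force': [0.9799, 0.0932, 0.8232], 'wrist_torque': [0.0373, -0.0727, -0.0137], 'width': 0.0337}
{'fx': 287.311, 'fy': 287.311, 'cx': 314.145, 'cy': 194.569, 'R': [[0.233, 0.972, -0.001], [0.941, -0.226, 0.254], [0.247, -0.06, -0.967]], 't': [-0.089, -0.531, 0.087]} campos [ 0.499 -0.028  0.219]
amber 1440 [314.  236.4] mean [570.6 -45.4] rect [570.5 -45.3] [26. 25.] 76.5
amber 343 [247.2 306.7] mean [ 611.  -102.8] rect [ 611.9 -103.4] [ 9.2 47.7] 72.0
amber 469 [382.5 308.6] mean [634.3 -11.8] rect [633.7 -12.4] [ 9.  47.7] 82.3
amber 3940 [339.8 362.1] mean [671.4 -50.3] rect [666.6 -62.9] [244.7  14.3] 76.5
```

Emit:
step_arm(
  commands=[
    {"xyz":[0,0,0],"twist":[0,0,0]},
    {"xyz":[0,0,0],"twist":[0,0,0]},
    {"xyz":[0,0,0],"twist":[0,0,0]},
    {"xyz":[0,0,0],"twist":[0,0,0]},
    {"xyz":[0,0,0],"twist":[0,0,0]},
    {"xyz":[0,0,0],"twist":[0,0,0]},
    {"xyz":[0,0,0.02],"twist":[0,0,0]},
    {"xyz":[0,0,0.05],"twist":[0,0,0]},
    {"xyz":[0.01,0,0.09],"twist":[0,0,0]},
    {"xyz":[0.02,0,0.11],"twist":[0,0,0]},
    {"xyz":[0.02,0,0.12],"twist":[0,0,0]},
    {"xyz":[0.02,0,0.12],"twist":[0,0,0]},
  ],
  fingers=0,
)

```text
time: 9.98
tool_pos: [0.5917, -0.0468, 0.1711]
ee_rot: [-1.576, -0.0, 1.336]
wrist_force: [0.6, -0.2, -0.4]
width: 0.0938
```

Emit:
step_arm(
  commands=[
    {"xyz":[0,0,0],"twist":[0,0,0]},
    {"xyz":[0,0,0],"twist":[0,0,0]},
    {"xyz":[0,0,0],"twist":[0,0,0]},
  ],
)

```text
time: 10.23
tool_pos: [0.5886, -0.0464, 0.1652]
ee_rot: [-1.566, 0.0, 1.336]
wrist_force: [0.3, -0.3, -0.5]
width: 0.0939
```

```bash
python3 snap.py w7; python3 o5.py w7 -13.2 .5703 -.0458 .038 .046
```

```text
{'time': 10.2333, 'joint_positions': [-0.1747, 0.1945, 1.3457, 0.0001, 1.6066, -1.5105], 'tool_pos': [0.5886, -0.0464, 0.1652], 'ee_rot': [-1.5657, 0.0002, 1.3359], 'wrist_force': [0.2881, -0.2906, -0.4566], 'wrist_torque': [-0.0144, -0.0031, -0.0493], 'width': 0.0939}
{'fx': 287.311, 'fy': 287.311, 'cx': 314.145, 'cy': 194.569, 'R': [[0.233, 0.972, -0.001], [0.942, -0.226, 0.249], [0.242, -0.059, -0.969]], 't': [-0.093, -0.578, 0.199]} campos [ 0.518 -0.028  0.336]
```

View pics/o_w7.png

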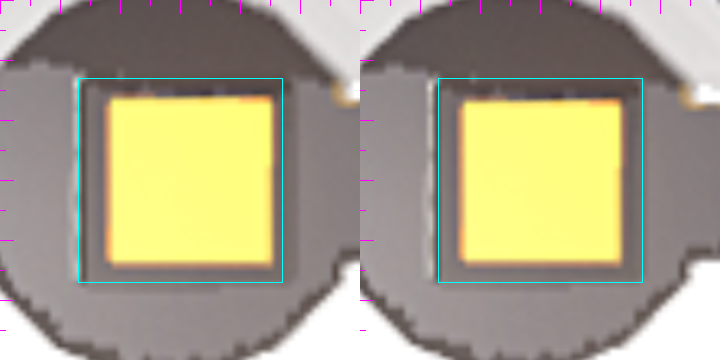

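Emit:
step_arm(
  commands=[
    {"xyz":[-0.004,0.012,0],"twist":[0,0,1]},
    {"xyz":[-0.014,0.04,0],"twist":[0,0,2]},
    {"xyz":[-0.025,0.075,0],"twist":[0,0,3]},
    {"xyz":[-0.037,0.11,-0.005],"twist":[0,0,5]},
    {"xyz":[-0.05,0.148,-0.01],"twist":[0,0,6]},
    {"xyz":[-0.062,0.186,-0.02],"twist":[0,0,8]},
    {"xyz":[-0.075,0.224,-0.03],"twist":[0,0,9]},
    {"xyz":[-0.087,0.26,-0.04],"twist":[0,0,10]},
    {"xyz":[-0.098,0.295,-0.05],"twist":[0,0,11]},
    {"xyz":[-0.109,0.325,-0.06],"twist":[0,0,11.4]},
    {"xyz":[-0.115,0.345,-0.066],"twist":[0,0,11.4]},
    {"xyz":[-0.118,0.353,-0.068],"twist":[0,0,11.4]},
  ],
)

```text
time: 11.28
tool_pos: [0.469, 0.3091, 0.0979]
ee_rot: [-1.567, 0.001, 1.54]
wrist_force: [1.1, 0.4, -0.3]
width: 0.0939
```

Emit:
step_arm(
  commands=[
    {"xyz":[0,0,0],"twist":[0,0,0]},
    {"xyz":[0,0,0],"twist":[0,0,0]},
    {"xyz":[0,0,0],"twist":[0,0,0]},
    {"xyz":[0,0,0],"twist":[0,0,0]},
  ],
)

```text
time: 11.62
tool_pos: [0.4731, 0.3053, 0.1007]
ee_rot: [-1.572, -0.0, 1.533]
wrist_force: [0.9, 0.2, -0.7]
width: 0.0942
```

```bash
python3 snap.py w8;python3 filt.py w8 |grep green
```

```text
{'time': 11.6167, 'joint_positions': [0.4725, 0.1639, 1.5114, -0.0003, 1.4652, -1.0604], 'tool_pos': [0.4731, 0.3053, 0.1007], 'ee_rot': [-1.572, -0.0003, 1.5329], 'wrist_force': [0.87, 0.2162, -0.6879], 'wrist_torque': [0.0434, -0.0446, 0.0436], 'width': 0.0942}
{'fx': 287.311, 'fy': 287.311, 'cx': 314.145, 'cy': 194.569, 'R': [[0.038, 0.999, -0.0], [0.966, -0.037, 0.255], [0.255, -0.01, -0.967]], 't': [-0.324, -0.444, 0.164]} campos [0.4   0.309 0.272]
green 742 [315.8 197.4] mean [472.2 308.1] rect [472.4 308.2] [26.8 24.7] 87.8
```

View pics/w8.png

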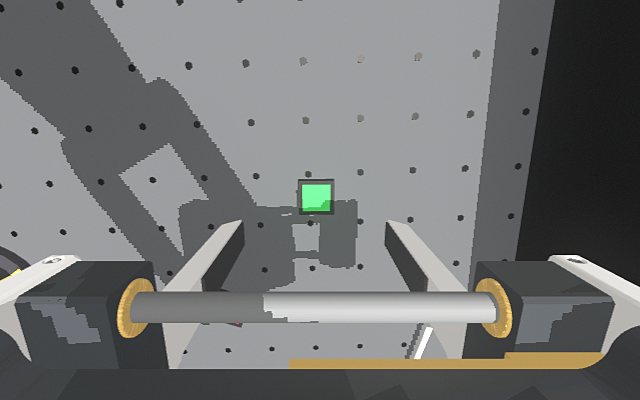

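Emit:
step_arm(
  commands=[
    {"xyz":[0,0.001,-0.012],"twist":[0,0,0]},
    {"xyz":[-0.0005,0.001,-0.034],"twist":[0,0,0]},
    {"xyz":[-0.0005,0.001,-0.056],"twist":[0,0,0]},
    {"xyz":[-0.0005,0.001,-0.072],"twist":[0,0,0]},
    {"xyz":[-0.0005,0.001,-0.082],"twist":[0,0,0]},
    {"xyz":[-0.0005,0.001,-0.088],"twist":[0,0,0]},
    {"xyz":[-0.0005,0.001,-0.09],"twist":[0,0,0]},
    {"xyz":[-0.0005,0.001,-0.09],"twist":[0,0,0]},
  ],
)

```text
time: 12.33
tool_pos: [0.4719, 0.3073, 0.0099]
ee_rot: [-1.571, -0.0, 1.534]
wrist_force: [-0.0, -0.4, 0.7]
width: 0.094
```

Emit:
step_arm(
  commands=[
    {"xyz":[0,0,0],"twist":[0,0,0]},
    {"xyz":[0,0,0],"twist":[0,0,0]},
    {"xyz":[0,0,0],"twist":[0,0,0]},
    {"xyz":[0,0,0],"twist":[0,0,0]},
    {"xyz":[0,0,0],"twist":[0,0,0]},
    {"xyz":[0,0,0],"twist":[0,0,0]},
    {"xyz":[0,0,0],"twist":[0,0,0]},
    {"xyz":[0,0,0],"twist":[0,0,0]},
    {"xyz":[0,0,0],"twist":[0,0,0]},
    {"xyz":[0,0,0],"twist":[0,0,0]},
    {"xyz":[0,0,0],"twist":[0,0,0]},
  ],
  fingers=255,
)

```text
time: 13.25
tool_pos: [0.4717, 0.3074, 0.01]
ee_rot: [-1.571, -0.0, 1.535]
wrist_force: [0.0, 0.4, -0.4]
width: 0.0333
```

Emit:
step_arm(
  commands=[
    {"xyz":[0,0,0.01],"twist":[0,0,0]},
    {"xyz":[0,0,0.035],"twist":[0,0,0]},
    {"xyz":[0.004,-0.014,0.065],"twist":[0,0,-1]},
    {"xyz":[0.012,-0.044,0.09],"twist":[0,0,-2]},
    {"xyz":[0.022,-0.08,0.11],"twist":[0,0,-3]},
    {"xyz":[0.033,-0.118,0.12],"twist":[0,0,-4]},
    {"xyz":[0.044,-0.156,0.125],"twist":[0,0,-6]},
    {"xyz":[0.054,-0.194,0.125],"twist":[0,0,-8]},
    {"xyz":[0.065,-0.232,0.125],"twist":[0,0,-9]},
    {"xyz":[0.075,-0.27,0.125],"twist":[0,0,-10]},
    {"xyz":[0.085,-0.304,0.125],"twist":[0,0,-11]},
    {"xyz":[0.092,-0.332,0.125],"twist":[0,0,-11.4]},
  ],
)

```text
time: 14.25
tool_pos: [0.5642, -0.0274, 0.136]
ee_rot: [-1.572, 0.0, 1.334]
wrist_force: [0.8, 0.2, -0.4]
width: 0.034
```

Emit:
step_arm(
  commands=[
    {"xyz":[0.005,-0.015,-0.005],"twist":[0,0,0]},
    {"xyz":[0.0066,-0.022,-0.02],"twist":[0,0,0]},
    {"xyz":[0.0066,-0.022,-0.04],"twist":[0,0,0]},
    {"xyz":[0.0066,-0.022,-0.055],"twist":[0,0,0]},
    {"xyz":[0.0066,-0.022,-0.065],"twist":[0,0,0]},
    {"xyz":[0.0066,-0.022,-0.07],"twist":[0,0,0]},
    {"xyz":[0.0066,-0.022,-0.07],"twist":[0,0,0]},
    {"xyz":[0.0066,-0.022,-0.07],"twist":[0,0,0]},
    {"xyz":[0.0066,-0.022,-0.07],"twist":[0,0,0]},
  ],
)

```text
time: 15.0
tool_pos: [0.5712, -0.0464, 0.0663]
ee_rot: [-1.573, -0.0, 1.336]
wrist_force: [-0.7, 0.3, 0.2]
width: 0.0334
```

```bash
python3 snap.py w9;python3 filt.py w9 .063|grep -E "green|amber"
```

```text
{'time': 15.0, 'joint_positions': [-0.18, 0.2098, 1.5289, 0.0002, 1.4006, -1.5166], 'tool_pos': [0.5712, -0.0464, 0.0663], 'ee_rot': [-1.5731, -0.0003, 1.3365], 'wrist_force': [-0.7085, 0.2529, 0.2284], 'wrist_torque': [0.0815, -0.0226, 0.0092], 'width': 0.0334}
{'fx': 287.311, 'fy': 287.311, 'cx': 314.145, 'cy': 194.569, 'R': [[0.233, 0.973, -0.0], [0.94, -0.225, 0.256], [0.249, -0.06, -0.967]], 't': [-0.089, -0.537, 0.103]} campos [ 0.5   -0.028  0.237]
amber 354 [247.  306.9] mean [ 612.9 -103.3] rect [ 613.8 -103.8] [ 9.4 48.2] 72.0
amber 472 [382.5 308.6] mean [636.3 -11.4] rect [635.7 -12. ] [ 9.1 48.2] 82.4
amber 3940 [339.8 362.1] mean [673.8 -50.2] rect [669.  -62.9] [246.9  14.4] 76.6
green 1524 [314.1 236.8] mean [572.3 -45.3] rect [572.3 -45.4] [26.5 26. ] 76.6
```

View pics/w9.png

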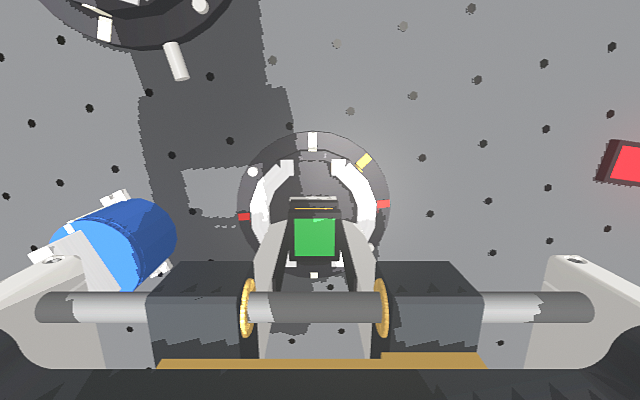

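Emit:
step_arm(
  commands=[
    {"xyz":[-0.0008,0,-0.003],"twist":[0,0,0]},
    {"xyz":[-0.0008,0,-0.006],"twist":[0,0,0]},
    {"xyz":[-0.0008,0,-0.007],"twist":[0,0,0]},
    {"xyz":[-0.0008,0,-0.007],"twist":[0,0,0]},
    {"xyz":[-0.0008,0,-0.007],"twist":[0,0,0]},
    {"xyz":[-0.0008,0,-0.007],"twist":[0,0,0]},
  ],
)

```text
time: 15.55
tool_pos: [0.5695, -0.0466, 0.058]
ee_rot: [-1.571, -0.0, 1.336]
wrist_force: [0.0, -0.5, -0.1]
width: 0.0334
```

```bash
python3 snap.py w10;python3 filt.py w10 .057|grep -E "green"
```

```text
{'time': 15.55, 'joint_positions': [-0.181, 0.2149, 1.5403, 0.0001, 1.3864, -1.5168], 'tool_pos': [0.5695, -0.0466, 0.058], 'ee_rot': [-1.5708, -0.0001, 1.3359], 'wrist_force': [0.001, -0.5249, -0.1474], 'wrist_torque': [0.0624, -0.0273, 0.065], 'width': 0.0334}
{'fx': 287.311, 'fy': 287.311, 'cx': 314.145, 'cy': 194.569, 'R': [[0.233, 0.972, -0.001], [0.941, -0.226, 0.254], [0.247, -0.06, -0.967]], 't': [-0.089, -0.533, 0.097]} campos [ 0.498 -0.028  0.229]
green 1526 [314.2 236.7] mean [569.7 -45.3] rect [569.7 -45.4] [26.1 25.6] 76.5
```

Emit:
step_arm(
  commands=[
    {"xyz":[0.0006,-0.0001,0],"twist":[0,0,0]},
    {"xyz":[0.0006,-0.0001,-0.001],"twist":[0,0,0]},
    {"xyz":[0.0006,-0.0001,-0.002],"twist":[0,0,0]},
    {"xyz":[0.0006,-0.0001,-0.0022],"twist":[0,0,0]},
    {"xyz":[0.0006,-0.0001,-0.0022],"twist":[0,0,0]},
    {"xyz":[0.0006,-0.0001,-0.0022],"twist":[0,0,0]},
  ],
)

```text
time: 16.1
tool_pos: [0.5703, -0.0467, 0.056]
ee_rot: [-1.571, -0.0, 1.336]
wrist_force: [0.7, -0.6, 1.6]
width: 0.0336
```

Emit:
step_arm(
  commands=[
    {"xyz":[0,0,0],"twist":[0,0,0]},
    {"xyz":[0,0,0],"twist":[0,0,0]},
    {"xyz":[0,0,0],"twist":[0,0,0]},
    {"xyz":[0,0,0],"twist":[0,0,0]},
    {"xyz":[0,0,0],"twist":[0,0,0]},
    {"xyz":[0,0,0],"twist":[0,0,0]},
    {"xyz":[0,0,0.01],"twist":[0,0,0]},
    {"xyz":[0,0,0.035],"twist":[0,0,0]},
    {"xyz":[0.008,0,0.07],"twist":[0,0,0]},
    {"xyz":[0.016,0,0.1],"twist":[0,0,0]},
    {"xyz":[0.02,0,0.115],"twist":[0,0,0]},
    {"xyz":[0.02,0,0.12],"twist":[0,0,0]},
  ],
  fingers=0,
)

```text
time: 17.1
tool_pos: [0.5927, -0.047, 0.1812]
ee_rot: [-1.58, -0.001, 1.336]
wrist_force: [-0.5, 0.3, -0.8]
width: 0.094
```

Emit:
step_arm(
  commands=[
    {"xyz":[0,0,0],"twist":[0,0,0]},
    {"xyz":[0,0,0],"twist":[0,0,0]},
    {"xyz":[0,0,0],"twist":[0,0,0]},
    {"xyz":[0,0,0],"twist":[0,0,0]},
  ],
)

```text
time: 17.43
tool_pos: [0.5889, -0.0465, 0.1736]
ee_rot: [-1.567, 0.0, 1.336]
wrist_force: [-0.6, -0.4, -0.5]
width: 0.0939
```

```bash
python3 snap.py w11; python3 filt.py w11 .054|grep -E "green"; python3 o5.py w11 -13.2 .5703 -.0458 .038 .054
```

```text
{'time': 17.4333, 'joint_positions': [-0.1749, 0.1913, 1.3326, 0.0001, 1.6217, -1.5107], 'tool_pos': [0.5889, -0.0465, 0.1736], 'ee_rot': [-1.5668, 0.0002, 1.3358], 'wrist_force': [-0.6421, -0.4032, -0.5369], 'wrist_torque': [0.0402, -0.0449, -0.0185], 'width': 0.0939}
{'fx': 287.311, 'fy': 287.311, 'cx': 314.145, 'cy': 194.569, 'R': [[0.233, 0.972, -0.001], [0.942, -0.226, 0.25], [0.243, -0.059, -0.968]], 't': [-0.093, -0.581, 0.206]} campos [ 0.518 -0.028  0.345]
green 649 [309.5 176. ] mean [571.1 -45.9] rect [571.2 -46. ] [26.  25.1] 76.5
green 217 [404.5 336.1] mean [786.8  18.5] rect [788.6  19. ] [47.1 29.2] 82.7
green 126 [299.8 340.8] mean [ 764.1 -105.1] rect [ 764.6 -105.1] [13.9 17.9] 89.1
green 74 [400.7 351.2] mean [807.3  10.4] rect [807.3   9.5] [ 1.7 71.4] 0.3
```

View pics/o_w11.png

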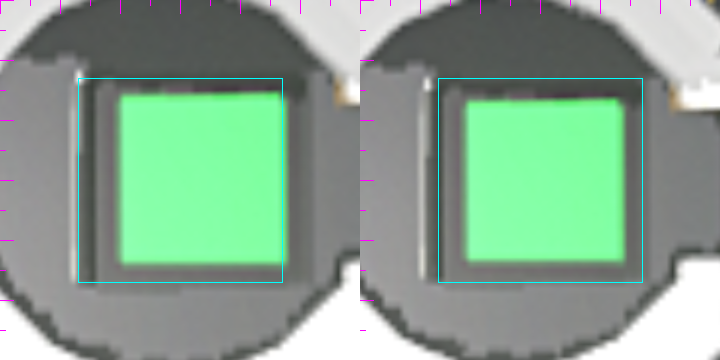

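View pics/w11.png

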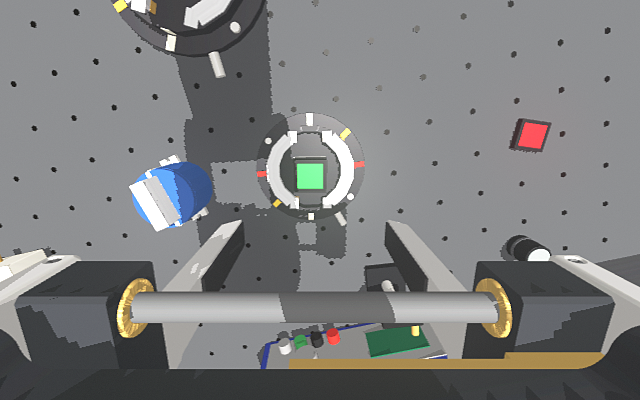

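Emit:
step_arm(
  commands=[
    {"xyz":[0,-0.008,0.005],"twist":[0,0,2]},
    {"xyz":[0,-0.03,0.015],"twist":[0,0,6]},
    {"xyz":[0,-0.06,0.025],"twist":[0,0,11]},
    {"xyz":[-0.005,-0.09,0.03],"twist":[0,0,16]},
    {"xyz":[-0.01,-0.12,0.03],"twist":[0,0,20]},
    {"xyz":[-0.01,-0.14,0.03],"twist":[0,0,23]},
    {"xyz":[-0.01,-0.149,0.03],"twist":[0,0,23]},
    {"xyz":[-0.01,-0.149,0.03],"twist":[0,0,23]},
    {"xyz":[-0.01,-0.149,0.03],"twist":[0,0,23]},
    {"xyz":[-0.01,-0.149,0.03],"twist":[0,0,23]},
    {"xyz":[-0.01,-0.149,0.03],"twist":[0,0,23]},
  ],
)

```text
time: 18.4
tool_pos: [0.5803, -0.1942, 0.2057]
ee_rot: [-1.571, -0.001, 1.739]
wrist_force: [-0.1, -0.2, -1.2]
width: 0.094
```

```bash
python3 snap.py w12; python3 -c "
import cv2;p=cv2.imread('pics/w12.png');cv2.imwrite('pics/w12b.png',cv2.resize(p[60:300,180:450],None,fx=2.5,fy=2.5,interpolation=cv2.INTER_CUBIC))"
```

```text
{'time': 18.4, 'joint_positions': [-0.4158, 0.2276, 1.2263, 0.0006, 1.6882, -2.1545], 'tool_pos': [0.5803, -0.1942, 0.2057], 'ee_rot': [-1.5706, -0.0008, 1.7387], 'wrist_force': [-0.1069, -0.2175, -1.1661], 'wrist_torque': [0.0393, -0.0105, -0.0197], 'width': 0.094}
{'fx': 287.311, 'fy': 287.311, 'cx': 314.145, 'cy': 194.569, 'R': [[-0.167, 0.986, 0.0], [0.954, 0.161, 0.253], [0.25, 0.042, -0.967]], 't': [0.287, -0.547, 0.246]} campos [ 0.508 -0.205  0.377]
```

View pics/w12b.png

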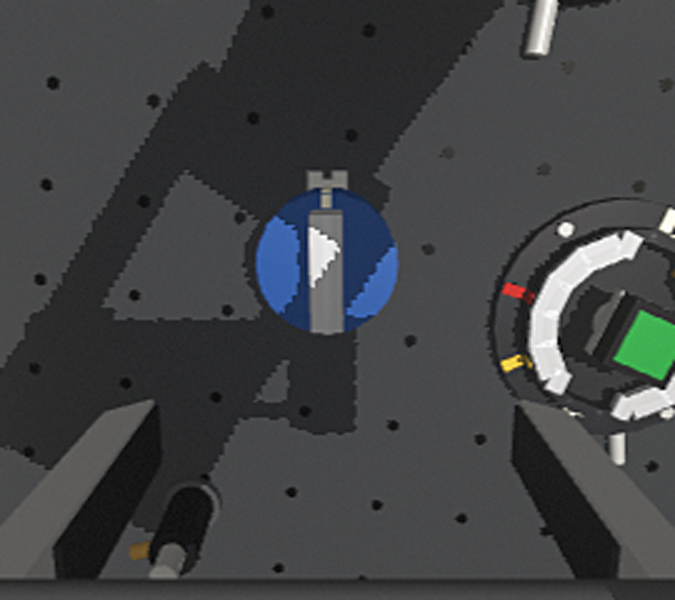

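```bash
cat > bar.py <<'E'
import sys
exec(open("cell.py").read())
zt=float(sys.argv[2])
d=z["d"]; vv,uu=np.mgrid[0:400,0:640]
C=np.stack([(uu-c["cx"])/c["fx"]*d,(vv-c["cy"])/c["fy"]*d,d],-1)
W=(C-c["t"])@c["R"]
x0,y0=float(sys.argv[3]),float(sys.argv[4])
m=(abs(W[...,2]-zt)<.004)&(np.hypot(W[...,0]-x0,W[...,1]-y0)<.045)&(d>0)
if len(sys.argv)>5: print("z",np.median(W[m][:,2]))
P=np.array([ray2plane(c,a,b,zt)[:2] for b,a in zip(*np.nonzero(m))])*1000
r=cv2.minAreaRect(P.astype(np.float32)); print("bar",m.sum(),"mean",P.mean(0).round(1),"rect",np.round(r[0],1),np.round(r[1],1),round(r[2],1))
e,V=np.linalg.eigh(np.cov(P.T)); print("pca yaw",np.degrees(np.arctan2(V[1,1],V[0,1])).round(2),"medz",np.median(W[m][:,2]).round(4))
E
python3 bar.py w12 .082 .553 -.196
```

```text
bar 650 mean [ 558.4 -200.6] rect [ 558.  -200.7] [49.2 13.7] 9.6
pca yaw -170.11 medz 0.0816
```

Emit:
step_arm(
  commands=[
    {"xyz":[-0.006,-0.002,-0.01],"twist":[0,0,0]},
    {"xyz":[-0.014,-0.004,-0.03],"twist":[0,0,0]},
    {"xyz":[-0.02,-0.006,-0.055],"twist":[0,0,0]},
    {"xyz":[-0.022,-0.0065,-0.08],"twist":[0,0,0]},
    {"xyz":[-0.022,-0.0065,-0.1],"twist":[0,0,0]},
    {"xyz":[-0.022,-0.0065,-0.115],"twist":[0,0,0]},
    {"xyz":[-0.022,-0.0065,-0.126],"twist":[0,0,0]},
    {"xyz":[-0.022,-0.0065,-0.133],"twist":[0,0,0]},
    {"xyz":[-0.022,-0.0065,-0.137],"twist":[0,0,0]},
    {"xyz":[-0.022,-0.0065,-0.138],"twist":[0,0,0]},
    {"xyz":[-0.022,-0.0065,-0.138],"twist":[0,0,0]},
    {"xyz":[-0.022,-0.0065,-0.138],"twist":[0,0,0]},
  ],
)

```text
time: 19.45
tool_pos: [0.5589, -0.2025, 0.069]
ee_rot: [-1.573, 0.001, 1.737]
wrist_force: [0.3, 0.3, 0.8]
width: 0.0942
```

```bash
python3 snap.py w13; python3 bar.py w13 .082 .558 -.2
```

```text
{'time': 19.45, 'joint_positions': [-0.443, 0.2529, 1.4708, 0.0001, 1.4158, -2.1804], 'tool_pos': [0.5589, -0.2025, 0.069], 'ee_rot': [-1.5726, 0.0012, 1.7374], 'wrist_force': [0.3484, 0.2697, 0.7833], 'wrist_torque': [0.0488, -0.0318, -0.0155], 'width': 0.0942}
{'fx': 287.311, 'fy': 287.311, 'cx': 314.145, 'cy': 194.569, 'R': [[-0.165, 0.986, -0.002], [0.954, 0.16, 0.255], [0.252, 0.041, -0.967]], 't': [0.291, -0.491, 0.118]} campos [ 0.487 -0.213  0.24 ]
bar 1801 mean [ 557.2 -201.1] rect [ 557.9 -201.2] [50.3 13.5] 10.1
pca yaw -169.89 medz 0.0816
```

View pics/w13.png

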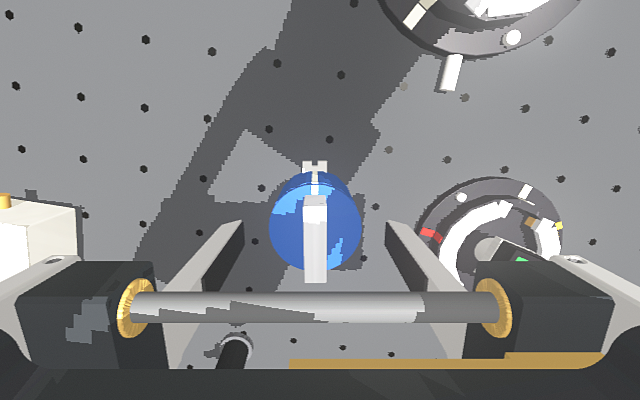

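Emit:
step_arm(
  commands=[
    {"xyz":[0,0,-0.001],"twist":[0,0,0]},
    {"xyz":[0,0,-0.001],"twist":[0,0,0]},
    {"xyz":[0,0,-0.001],"twist":[0,0,0]},
    {"xyz":[0,0,-0.001],"twist":[0,0,0]},
    {"xyz":[0,0,-0.001],"twist":[0,0,0]},
    {"xyz":[0,0,-0.001],"twist":[0,0,0]},
    {"xyz":[0,0,-0.001],"twist":[0,0,0]},
    {"xyz":[0,0,-0.001],"twist":[0,0,0]},
    {"xyz":[0,0,-0.001],"twist":[0,0,0]},
    {"xyz":[0,0,-0.001],"twist":[0,0,0]},
    {"xyz":[0,0,-0.001],"twist":[0,0,0]},
    {"xyz":[0,0,-0.001],"twist":[0,0,0]},
  ],
  fingers=255,
)

```text
time: 20.5
tool_pos: [0.5581, -0.2022, 0.0668]
ee_rot: [-1.571, -0.0, 1.737]
wrist_force: [0.7, 0.2, -0.1]
width: 0.0176
```

Emit:
step_arm(
  commands=[
    {"xyz":[0,0,0],"twist":[0,0,0]},
    {"xyz":[0,0,0],"twist":[0,0,0]},
    {"xyz":[0,0,0],"twist":[0,0,0]},
    {"xyz":[0,0,0],"twist":[0,0,0]},
  ],
)

```text
time: 20.83
tool_pos: [0.5581, -0.2022, 0.0668]
ee_rot: [-1.571, -0.0, 1.737]
wrist_force: [-0.2, 0.7, 0.2]
width: 0.0138
```

Emit:
step_arm(
  commands=[
    {"xyz":[0,0,0.008],"twist":[0,0,0]},
    {"xyz":[0,0,0.03],"twist":[0,0,0]},
    {"xyz":[0,0.003,0.055],"twist":[0,0,0]},
    {"xyz":[0.001,0.012,0.075],"twist":[0,0,-2]},
    {"xyz":[0.003,0.03,0.087],"twist":[0,0,-5]},
    {"xyz":[0.005,0.055,0.09],"twist":[0,0,-9]},
    {"xyz":[0.007,0.08,0.09],"twist":[0,0,-13]},
    {"xyz":[0.009,0.105,0.09],"twist":[0,0,-17]},
    {"xyz":[0.011,0.13,0.09],"twist":[0,0,-20]},
    {"xyz":[0.012,0.145,0.09],"twist":[0,0,-22]},
    {"xyz":[0.012,0.153,0.09],"twist":[0,0,-22.8]},
    {"xyz":[0.012,0.155,0.09],"twist":[0,0,-22.8]},
  ],
)

```text
time: 21.83
tool_pos: [0.57, -0.0454, 0.1571]
ee_rot: [-1.571, -0.001, 1.342]
wrist_force: [-0.9, -0.4, -0.2]
width: 0.0137
```

Emit:
step_arm(
  commands=[
    {"xyz":[0,0,0],"twist":[0,0,0]},
    {"xyz":[0,0,0],"twist":[0,0,0]},
    {"xyz":[0,0,0],"twist":[0,0,0]},
    {"xyz":[0,0,0],"twist":[0,0,0]},
    {"xyz":[0,0,0],"twist":[0,0,0]},
  ],
)

```text
time: 22.25
tool_pos: [0.5701, -0.0479, 0.1568]
ee_rot: [-1.571, 0.0, 1.338]
wrist_force: [0.1, -0.6, -1.5]
width: 0.014
```

```bash
python3 snap.py w14; python3 bar.py w14 .172 .57 -.047
```

```text
{'time': 22.25, 'joint_positions': [-0.1829, 0.1538, 1.4094, -0.0, 1.5785, -1.5214], 'tool_pos': [0.5701, -0.0479, 0.1568], 'ee_rot': [-1.5707, 0.0, 1.3384], 'wrist_force': [0.0905, -0.6268, -1.5008], 'wrist_torque': [0.0531, -0.0015, -0.0491], 'width': 0.014}
{'fx': 287.311, 'fy': 287.311, 'cx': 314.145, 'cy': 194.569, 'R': [[0.231, 0.973, -0.001], [0.941, -0.223, 0.254], [0.247, -0.059, -0.967]], 't': [-0.086, -0.559, 0.192]} campos [ 0.499 -0.03   0.328]
bar 2077 mean [568.4 -46. ] rect [568.5 -48.8] [35.8 50.9] 55.4
pca yaw 166.84 medz 0.1716
```

View pics/w14.png

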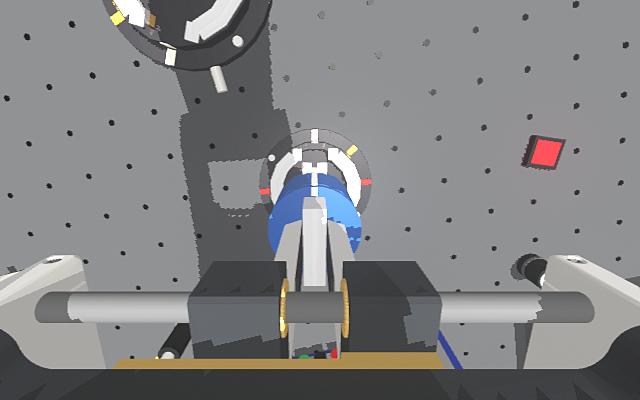

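Emit:
step_arm(
  commands=[
    {"xyz":[0,0.001,-0.008],"twist":[0,0,0]},
    {"xyz":[0,0.001,-0.018],"twist":[0,0,0]},
    {"xyz":[0,0.001,-0.025],"twist":[0,0,0]},
    {"xyz":[0,0.001,-0.03],"twist":[0,0,0]},
    {"xyz":[0,0.001,-0.035],"twist":[0,0,0]},
    {"xyz":[0,0.001,-0.04],"twist":[0,0,0]},
    {"xyz":[0,0.001,-0.045],"twist":[0,0,0]},
    {"xyz":[0,0.001,-0.05],"twist":[0,0,0]},
    {"xyz":[0,0.001,-0.055],"twist":[0,0,0]},
    {"xyz":[0,0.001,-0.058],"twist":[0,0,0]},
    {"xyz":[0,0.001,-0.06],"twist":[0,0,0]},
    {"xyz":[0,0.001,-0.06],"twist":[0,0,0]},
  ],
)

```text
time: 23.3
tool_pos: [0.5698, -0.0461, 0.0963]
ee_rot: [-1.57, -0.0, 1.339]
wrist_force: [-0.2, -0.6, -1.1]
width: 0.0139
```

Emit:
step_arm(
  commands=[
    {"xyz":[0,0,0],"twist":[0,0,0]},
    {"xyz":[0,0,0],"twist":[0,0,0]},
    {"xyz":[0,0,0],"twist":[0,0,0]},
  ],
)

```text
time: 23.55
tool_pos: [0.5704, -0.0463, 0.0972]
ee_rot: [-1.572, -0.0, 1.339]
wrist_force: [0.6, -0.3, -2.2]
width: 0.0133
```

```bash
python3 snap.py w15; python3 -c "
import cv2;p=cv2.imread('pics/w15.png');cv2.imwrite('pics/w15b.png',cv2.resize(p[60:300,180:450],None,fx=2.5,fy=2.5,interpolation=cv2.INTER_CUBIC))"
```

```text
{'time': 23.55, 'joint_positions': [-0.1801, 0.1862, 1.4926, 0.0001, 1.462, -1.5194], 'tool_pos': [0.5704, -0.0463, 0.0972], 'ee_rot': [-1.5716, -0.0001, 1.3393], 'wrist_force': [0.5716, -0.3499, -2.1647], 'wrist_torque': [0.0113, -0.0079, 0.0085], 'width': 0.0133}
{'fx': 287.311, 'fy': 287.311, 'cx': 314.145, 'cy': 194.569, 'R': [[0.23, 0.973, -0.001], [0.941, -0.222, 0.255], [0.248, -0.059, -0.967]], 't': [-0.087, -0.544, 0.134]} campos [ 0.499 -0.028  0.268]
```

View pics/w15b.png

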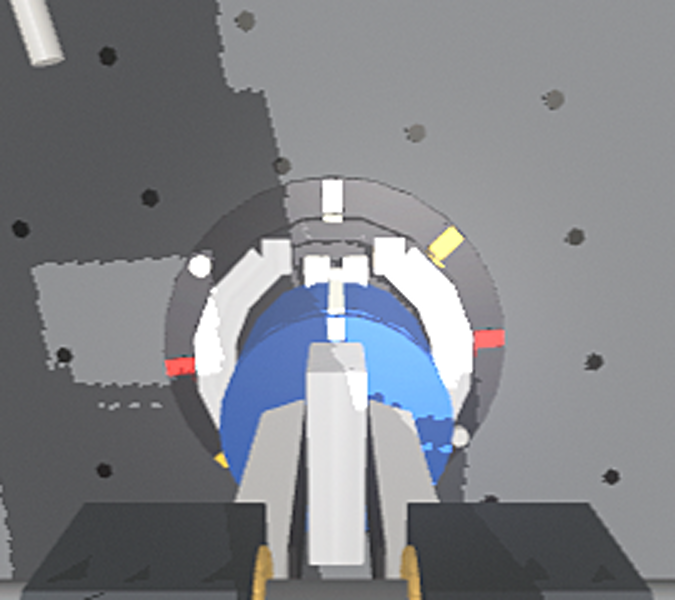

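Emit:
step_arm(
  commands=[
    {"xyz":[0,-0.0005,-0.002],"twist":[0,0,0]},
    {"xyz":[0,-0.0005,-0.005],"twist":[0,0,0]},
    {"xyz":[0,-0.0005,-0.008],"twist":[0,0,0]},
    {"xyz":[0,-0.0005,-0.011],"twist":[0,0,0]},
    {"xyz":[0,-0.0005,-0.014],"twist":[0,0,0]},
    {"xyz":[0,-0.0005,-0.016],"twist":[0,0,0]},
    {"xyz":[0,-0.0005,-0.018],"twist":[0,0,0]},
    {"xyz":[0,-0.0005,-0.019],"twist":[0,0,0]},
    {"xyz":[0,-0.0005,-0.02],"twist":[0,0,0]},
    {"xyz":[0,-0.0005,-0.0203],"twist":[0,0,0]},
    {"xyz":[0,-0.0005,-0.0203],"twist":[0,0,0]},
    {"xyz":[0,-0.0005,-0.0203],"twist":[0,0,0]},
  ],
)

```text
time: 24.6
tool_pos: [0.5702, -0.0467, 0.0768]
ee_rot: [-1.571, -0.0, 1.339]
wrist_force: [-1.6, 0.1, -0.3]
width: 0.0139
```

```bash
python3 snap.py w16; python3 -c "
import cv2;p=cv2.imread('pics/w16.png');cv2.imwrite('pics/w16b.png',cv2.resize(p[60:300,180:450],None,fx=2.5,fy=2.5,interpolation=cv2.INTER_CUBIC))"
```

```text
{'time': 24.6, 'joint_positions': [-0.1809, 0.201, 1.5175, 0.0001, 1.4228, -1.5203], 'tool_pos': [0.5702, -0.0467, 0.0768], 'ee_rot': [-1.5711, -0.0001, 1.3394], 'wrist_force': [-1.5723, 0.0691, -0.2795], 'wrist_torque': [-0.0028, 0.1621, 0.0291], 'width': 0.0139}
{'fx': 287.311, 'fy': 287.311, 'cx': 314.145, 'cy': 194.569, 'R': [[0.23, 0.973, -0.001], [0.941, -0.222, 0.254], [0.247, -0.059, -0.967]], 't': [-0.087, -0.539, 0.115]} campos [ 0.499 -0.028  0.248]
```

View pics/w16b.png

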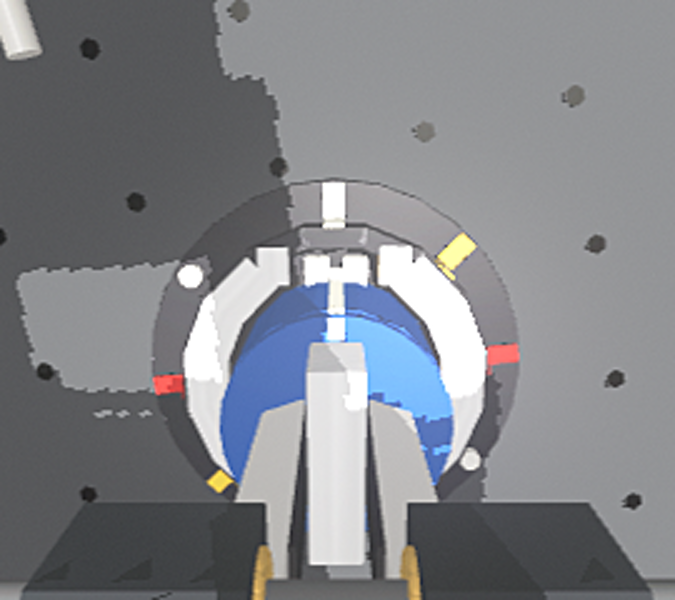

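Emit:
step_arm(
  commands=[
    {"xyz":[0,0,-0.0003],"twist":[0,0,-1.5]},
    {"xyz":[0,0,-0.0003],"twist":[0,0,-4]},
    {"xyz":[0,0,-0.0003],"twist":[0,0,-7]},
    {"xyz":[0,0,-0.0003],"twist":[0,0,-11]},
    {"xyz":[0,0,-0.0003],"twist":[0,0,-15]},
    {"xyz":[0,0,-0.0003],"twist":[0,0,-19]},
    {"xyz":[0,0,-0.0003],"twist":[0,0,-23]},
    {"xyz":[0,0,-0.0003],"twist":[0,0,-27]},
    {"xyz":[0,0,-0.0003],"twist":[0,0,-31]},
    {"xyz":[0,0,-0.0003],"twist":[0,0,-34]},
    {"xyz":[0,0,-0.0003],"twist":[0,0,-36]},
    {"xyz":[0,0,-0.0003],"twist":[0,0,-36]},
  ],
)

```text
time: 25.65
tool_pos: [0.5704, -0.0471, 0.0768]
ee_rot: [-1.572, -0.0, 0.711]
wrist_force: [-1.4, -0.8, 1.9]
width: 0.0138
```

Emit:
step_arm(
  commands=[
    {"xyz":[0,0,0],"twist":[0,0,0]},
    {"xyz":[0,0,0],"twist":[0,0,0]},
    {"xyz":[0,0,0],"twist":[0,0,0]},
  ],
)

```text
time: 25.9
tool_pos: [0.5704, -0.0471, 0.0768]
ee_rot: [-1.572, -0.0, 0.711]
wrist_force: [-1.5, -1.9, 2.6]
width: 0.014
```

```bash
python3 snap.py w17; python3 bar.py w17 .092 .57 -.047; python3 -c "
import cv2;p=cv2.imread('pics/w17.png');cv2.imwrite('pics/w17b.png',cv2.resize(p[60:300,180:450],None,fx=2.5,fy=2.5,interpolation=cv2.INTER_CUBIC))"
```

```text
{'time': 25.9, 'joint_positions': [-0.1811, 0.201, 1.5174, -0.0006, 1.4221, -0.8925], 'tool_pos': [0.5704, -0.0471, 0.0768], 'ee_rot': [-1.572, -0.0002, 0.7115], 'wrist_force': [-1.5443, -1.9021, 2.6238], 'wrist_torque': [-0.3295, 0.2958, 0.0389], 'width': 0.014}
{'fx': 287.311, 'fy': 287.311, 'cx': 314.145, 'cy': 194.569, 'R': [[0.758, 0.653, -0.001], [0.631, -0.733, 0.255], [0.166, -0.194, -0.967]], 't': [-0.403, -0.386, 0.155]} campos [0.523 0.01  0.248]
bar 2088 mean [569.6 -44. ] rect [567.9 -46.4] [35.6 51. ] 19.9
pca yaw 131.0 medz 0.0916
```

View pics/w17b.png

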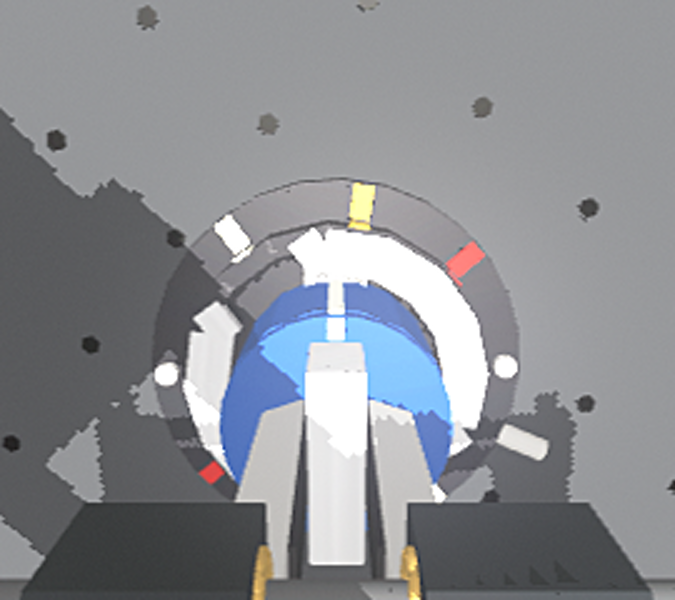

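Emit:
step_arm(
  commands=[
    {"xyz":[0,0,0],"twist":[0,0,-1]},
    {"xyz":[0,0,0],"twist":[0,0,-3]},
    {"xyz":[0,0,0],"twist":[0,0,-5]},
    {"xyz":[0,0,0],"twist":[0,0,-7]},
    {"xyz":[0,0,0],"twist":[0,0,-8.5]},
    {"xyz":[0,0,0],"twist":[0,0,-9]},
    {"xyz":[0,0,0],"twist":[0,0,-9]},
    {"xyz":[0,0,0],"twist":[0,0,-9]},
    {"xyz":[0,0,0],"twist":[0,0,-9]},
  ],
)

```text
time: 26.7
tool_pos: [0.5703, -0.047, 0.0768]
ee_rot: [-1.572, -0.0, 0.554]
wrist_force: [-2.5, -2.2, 5.1]
width: 0.0137
```

```bash
python3 snap.py w18; python3 -c "
import cv2;p=cv2.imread('pics/w18.png');cv2.imwrite('pics/w18b.png',cv2.resize(p[60:300,180:450],None,fx=2.5,fy=2.5,interpolation=cv2.INTER_CUBIC))
from bench import robot
for n in ['top','scene']:
    q,d=robot.snapshot(n); cv2.imwrite(f'pics/{n}9.png',q[:,:,::-1])
q=cv2.imread('pics/top9.png');cv2.imwrite('pics/top9b.png',cv2.resize(q[120:280,150:440],None,fx=2.7,fy=2.7,interpolation=cv2.INTER_CUBIC))
"
python3 - <<'E'
import sys; sys.argv=["x","w18"]
exec(open("cell.py").read())
hsv=cv2.cvtColor(z["p"],cv2.COLOR_RGB2HSV)
Y=((hsv[...,0]>18)&(hsv[...,0]<40)&(hsv[...,1]>80)&(hsv[...,2]>120)).astype(np.uint8)
k,l,s,ce=cv2.connectedComponentsWithStats(Y)
for i in range(1,k):
    if s[i,4]>15:
        w=ray2plane(c,*ce[i],.010); v=w[:2]-[.5703,-.0458]; print(ce[i].round(1),s[i,4],w.round(4),"r",np.hypot(*v).round(4),"ang",np.degrees(np.arctan2(v[1],v[0])).round(1))
E
```

```text
{'time': 26.7, 'joint_positions': [-0.181, 0.201, 1.5175, -0.0005, 1.4223, -0.7353], 'tool_pos': [0.5703, -0.047, 0.0768], 'ee_rot': [-1.5717, -0.0003, 0.5544], 'wrist_force': [-2.4937, -2.242, 5.097], 'wrist_torque': [-0.4333, 0.4793, 0.1095], 'width': 0.0137}
{'fx': 287.311, 'fy': 287.311, 'cx': 314.145, 'cy': 194.569, 'R': [[0.851, 0.526, -0.001], [0.509, -0.822, 0.255], [0.134, -0.217, -0.967]], 't': [-0.461, -0.32, 0.172]} campos [0.532 0.017 0.248]
[22.7 38.3] 291 [ 0.3158 -0.0482  0.01  ] r 0.2545 ang -179.5
[13.1 49. ] 64 [ 0.3118 -0.0592  0.01  ] r 0.2588 ang -177.0
[309.5 140.5] 22 [5.377e-01 5.000e-04 1.000e-02] r 0.0566 ang 125.1
[313.3 149. ] 25 [ 0.544  -0.0038  0.01  ] r 0.0495 ang 122.1
[ 38.9 203. ] 89 [ 0.3669 -0.1676  0.01  ] r 0.2371 ang -149.1
[ 19.8 228.5] 99 [ 0.36   -0.1995  0.01  ] r 0.2604 ang -143.8
[283.4 308.7] 324 [ 0.5992 -0.1478  0.01  ] r 0.106 ang -74.2
[344.4 308.3] 248 [ 0.6486 -0.1167  0.01  ] r 0.1056 ang -42.2
[297.6 362.1] 3935 [ 0.6428 -0.1941  0.01  ] r 0.1651 ang -63.9
```

View pics/w18b.png

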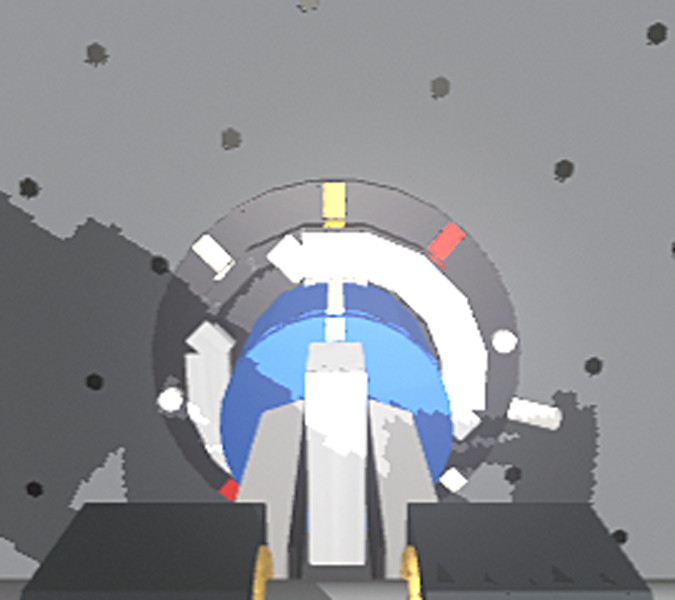

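View pics/top9b.png

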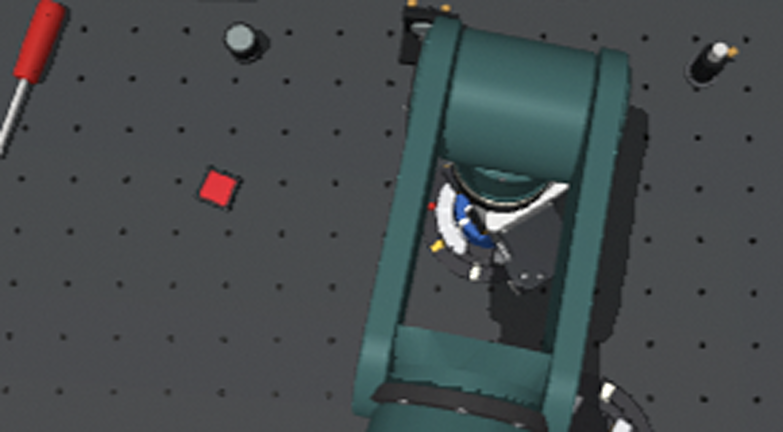

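Emit:
step_arm(
  commands=[
    {"xyz":[0,0,0],"twist":[0,0,0]},
    {"xyz":[0,0,0],"twist":[0,0,0]},
    {"xyz":[0,0,0],"twist":[0,0,0]},
    {"xyz":[0,0,0],"twist":[0,0,0]},
    {"xyz":[0,0,0],"twist":[0,0,0]},
    {"xyz":[0,0,0],"twist":[0,0,0]},
    {"xyz":[0,0,0],"twist":[0,0,0]},
    {"xyz":[0,0,0],"twist":[0,0,0]},
    {"xyz":[0,0,0],"twist":[0,0,0]},
    {"xyz":[0,0,0],"twist":[0,0,0]},
  ],
)

```text
time: 27.68
tool_pos: [0.5703, -0.047, 0.0768]
ee_rot: [-1.572, -0.0, 0.554]
wrist_force: [-2.1, -1.9, 6.4]
width: 0.0138
```

```bash
python3 snap.py w19; python3 -c "
import cv2;p=cv2.imread('pics/w19.png');cv2.imwrite('pics/w19b.png',cv2.resize(p[60:300,180:450],None,fx=2.5,fy=2.5,interpolation=cv2.INTER_CUBIC))"
```

```text
{'time': 27.6833, 'joint_positions': [-0.181, 0.201, 1.5175, -0.0006, 1.4223, -0.7353], 'tool_pos': [0.5703, -0.047, 0.0768], 'ee_rot': [-1.5718, -0.0002, 0.5544], 'wrist_force': [-2.1302, -1.9215, 6.3667], 'wrist_torque': [-0.426, 0.4455, 0.1546], 'width': 0.0138}
{'fx': 287.311, 'fy': 287.311, 'cx': 314.145, 'cy': 194.569, 'R': [[0.851, 0.526, -0.001], [0.509, -0.822, 0.255], [0.134, -0.217, -0.967]], 't': [-0.461, -0.32, 0.172]} campos [0.532 0.017 0.248]
```

View pics/w19b.png

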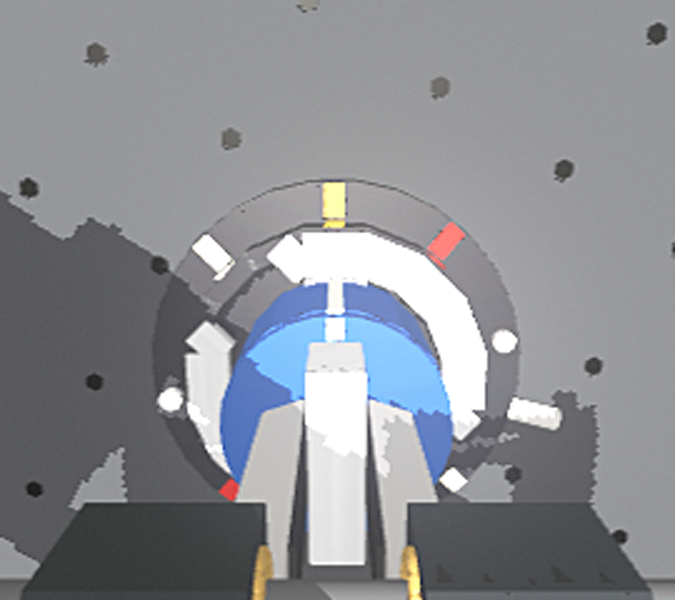

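The picture is unchanged after a further second: the yellow mark (col 334) is in line with the cap's stripe and bar (col 336). The hold is steady, so I'm handing in.

```bash
python3 -c "
from bench import robot
print(robot.close_job())"
```

```text
the job is handed in; nothing more can be done
None
```

The gas-purge cell is loaded and the job is handed in. The cap is turned to the yellow marks, still gripped and held there. It took about 27.7 s of the 72 s allowed, and no verdict was reported.

- **Amber filter:** the first placing was about 1.7 mm off. I gripped it again and shifted it, and it then sat within about 0.5 mm of the stage centre.
- **Green filter:** it lies on top of the amber one. The wrist picture showed it about 1 mm off in x, but the arm was still swaying when I took it, so I did not correct it.
- **Cap:** it went down through the notches with almost no force. The tool height put its rim 10 mm above the table, which is fully in.
- **Turn:** I turned it 45° clockwise with no slip in the grip. After a one-second hold, the bar and the yellow mark agreed to within about a degree. The wrist torque was 0.11–0.15 N m, against 0.11 N m expected there.
- **Not measured:** I did not read the ring or catch directly. At 45° the lug is well short of the 67° where it would start to push the catch. The arm hid parts of the table in the last overhead picture, but the red filter, the lens and the post looked unmoved. The filters under the cap cannot be seen.

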